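Fit a retaining ring in a pulley shaft's groove with circlip pliers

TASK

Secure the idler pulley with its new retaining ring: take the bent-nose circlip pliers by the handles from their rest, put both tips into the lug holes of the ring that waits on the small turned stand, squeeze the handles to spread it and lift it off with the pliers (never touch the ring with the gripper). Lower the spread ring over the upright shaft end down onto the pulley's hub and let it close, so that it sits fully and level in the groove. Then free the tips and lay the pliers back on their rest the way they lay.

Things in the scene. Friction and masses are not known exactly. Their poses are not given: they have to be found in the camera images.
- pliers_rivet (a point): Rivet of the circlip pliers for external rings, half-way through the tool: steel, 176 mm long, 116 g, black dipped handles, both jaws bent down square at the nose; balance 50 mm behind the rivet. x points to the nose, y to the left handle, z up. The levers do not cross: squeezing the handles spreads the tips; a spring holds the handles open.
- pliers_grip (a point): Where to take the pliers: mid-way between the handles, 57 mm behind the rivet, same height, fingers closing along y. Handles 16 mm high, 9 mm thick; over their outer sides 60 mm here at rest, 32 mm squeezed to the stop. Carry them held at 55 to 57 mm (tips then match the closed ring's holes); held any looser the nose sinks. Squeezing takes 10 N at first, 22 N at the stop.
- tip_l (a point): End of the left tip, a pin 4 mm in diameter, 10 mm long, pointing down below a 9 mm shoulder; a 3 mm high toe at its end stands 1.4 mm proud on the outer side and keeps the spread ring on: put it right through the hole. Tip ends: 40 mm below and 72 mm ahead of the rivet, 17 mm apart at rest, about 51 mm at the stop (1.2 mm more for each mm the handles close); squeezing moves them back 4 mm.
- tip_r (a point): End of the right tip, as tip_l. Fingers that swing as they close may shift the held pliers a few mm up or down while squeezing; keep the tips' height.
- pliers_l (a joint): Angle of each handle about the rivet: 0 at rest, 0.240 at the stop.
- nest_top (a point): Centre of the top of the turned aluminium stand on which the ring lies at the start: 44 mm in diameter, 45 mm above the table, with a locating spigot of 26 mm diameter and 2.4 mm height inside the ring. The ring's lugs overhang it, with 35 mm free below them down to its 72 mm foot. A fixed stack of organiser boxes, 150 mm high, stands between the robot and this stand (x 0.26 to 0.50, y -0.18 to -0.01): pass above it.
- clip_center (a point): Centre of the retaining ring, half-way through its 3 mm thickness: dark spring-steel open ring, 36.6 mm inside, about 46 mm outside, a round lug at each side of the gap; 14 g. x points from the gap to the closed back, y to the left lug, z up. It lies loose on its stand and tips over if a lug is pressed down.
- hole_l (a point): Centre of the hole in the left lug (the ring's +y side), half-way through the thickness; hole about 7 mm wide. Ring closed: holes 22.1 mm apart, 24.8 mm from the ring's centre towards the gap. The pliers come from the gap side, their x along the ring's x. Spread, the ring clings to the tips by its own spring force, 4 to 6 N.
- hole_r (a point): Centre of the hole in the right lug, as hole_l. As the ring closes in the groove the holes go back about 4 mm, away from the shaft: open the handles by steps and let the pliers follow.
- clip_l1 (a joint): How far the ring is sprung open: 0 closed, about 0.17 spread by the pliers at their stop. Only so does it pass over the shaft, with about 1.5 mm of room all round, when the shaft's axis lies 20.6 mm ahead (along x) of the line through the tips.
- hub_face (a point): Centre of the top face of the pulley's hub, on the shaft's axis, 83 mm above the table; z up. Hub 47 mm in diameter, 12 mm proud of the fixed 104 mm belt pulley on a grey housing with a 104 mm square base. Right above the face the upright shaft has a groove 36.2 mm in diameter and 5 mm high, then a 40 mm end, 7 mm high, chamfered 2 mm. The ring may face any way.
- rest_seat (a point): Where the rivet lies when the pliers are on their rest, 52 mm above the table; x to the nose, z up. The rest is bent grey sheet: a front wall under the jaws 12 mm ahead of the rivet (59 mm wide, 47 mm high), a rear wall under the handles 96 mm behind it (100 mm wide, 44 mm high), each with 8 mm wide, 11 mm high ears at both ends, on a 3 mm base plate.
Mind the look-alikes: they are no part of the job. Of the things shaped like the part that bears clip_center, the dark steel one is meant.

How it is judged:
On the way, in this order (a step that is already met when the one before it is completed fails the run):
1. the ring is spread on the pliers and lifted off its stand (value of joint clip_l1 above 0.1 rad and height (world z) of clip_center above 0.065 m), for 0.2 s.
2. the ring has closed in the groove on the hub (horizontal distance between clip_center and hub_face below 0.0015 m and z of clip_center in the frame of hub_face between 0 and 0.0042 m and angle between clip_center's own z axis and vertical below 0.08 rad and value of joint clip_l1 below 0.03 rad), for 0.2 s.
At the end, for the whole second after the job is handed in: the ring lies closed (joint below 0.03) and level in the groove, centre within 1.5 mm of the shaft's axis and 0 to 4.2 mm above the hub face; the pliers lie level on their rest, rivet within 20 mm (5 mm in height) of the seat, aligned with it within 0.2 rad (all of step 2 and horizontal distance between pliers_rivet and rest_seat below 0.02 m and z of pliers_rivet in the frame of rest_seat between -0.005 and 0.005 m and angle between pliers_rivet's own z axis and vertical below 0.1 rad and angle between the x axis of pliers_rivet and the x axis of rest_seat, either way round below 0.2 rad); the robot touches nothing.
It fails at once if the gripper's fingers touch the ring (contact force between the fingers and clip above 0.5 N).
It also fails if it takes over 72 s, if anything falls off the work surface, if the arm or the gripper's body presses on something with over 40 N, if the wrist force passes 120 N, or if a joint passes its speed limit or range.

ROBOT

A 7-joint arm with a two-finger parallel gripper is mounted at the origin on a cart in front of the work surface, level with it; the furniture and walls round the work are solid. World frame = base frame: x ahead of the robot, y to its left, z up, the work surface at z = 0. Lengths are in m, angles in rad, forces in N, time in s.
With the tool pointing down it reaches from about 0.35 to 0.9 m from the base axis. Payload 8.1 kg.
Tool frame: the origin (TCP) lies at the very end of the fingers, on their centre line; the grasp point (between the pads) lies arm.hold_point_z behind it (arm.hold_point_z is the distance from the TCP to the grasp point, in m); z points along the fingers, y is the line along which they close (so a half turn about z gives the same grasp; the last joint's range is limited). The gripper opens to 92 mm and grips with 3 to 60 N. Pads are 19 mm wide; open, the fingers measure 130 mm over their backs; the gripper's body (75 mm by 190 mm) begins 47 mm behind the grasp point.
Start: joints at [-1.448, 0.434, 0.025, 1.573, -0.012, 1.134, -0.075], TCP at [0.14, 0.609, 0.227] pointing down, gripper open.
Joint ranges: [-2.62, 2.62], [-0.44, 2.09], [-1.27, 1.32], [0.08, 2.57], [-1.32, 4.46], [0.12, 2], [-2.74, 2.74]. Speed limits (rad/s): [2.22, 2.22, 3.01, 3.01, 3.14, 3.14, 3.14].

INTERFACE

Orientations are given as a rotation vector (axis times angle).
In Python, from cell import arm, vision, job, cut_out gives the robot as it stands. The module is installed in compiled form; this text tells all that it offers.
- The arm moves only by the tool play_rows, never from a script. Its argument "increments" is text: rows parted by semicolons, each of 5 numbers parted by spaces: the shift along the tool's x, y, z in cm, then the turn about the tool's z in degrees, then the opening, from -1 (shut) to 1 (fully open), so that 0 is half open. A call has 1 to 5 rows; each row shifts and turns the commanded pose from where the row before left it, along the tool's axes as they then stand; what a row does not reach is not made up. A row lasts 1/12 s, in which the tool goes at most 41.7 mm and 7.16 degrees, less where a joint would pass 70% of its speed; a pose out of reach is approached as far as the arm can. A call is refused whole if a number of a shift passes 4.17 or a number of a turn 7.16, either way. A call with a gripper value outside its range is refused whole. The fingers move at their own pace and stop on an object; "grip_force" is the grip in N (left out, the last holds). Time passes only in rows, so rows that do not move let the fingers close. It gives the time, the measured TCP pose, the force, the opening and the grip force at its end, in the units of the state.
- arm.observe(): the state, without advancing time (a new reading comes with each control period).
- vision.get_image(name): name is "scene" or "top" or "wrist"; returns a dict with "frame" (420x560x3 uint8, red, green, blue), "z_map" (420x560 float32, m along the optical axis (not along the pixel's ray), 0 where there is no reading), "mtx" (3x3 intrinsics, pixels), "distortion" ([k1, k2, p1, p2, k3] as OpenCV has them; the pictures are not rectified), "cam_to_world" (4x4, takes a point from camera to world coordinates). Camera axes: x right, y up, looking along -z (the intrinsics and any distortion apply to the point x, -y, -z); pixel columns grow to the right and rows downward; lengths in m; the calibration is good to about 2 mm. A picture is of the moment at which its call begins.
- job.sign_off(): hands the job in; it is judged then, once.
Trained networks look in a picture, given as the dict that the camera call returned (one of the last four; its "shot" number tells which), for a name from the list of things; names that differ only in an ending like _2 or _b are one class to them, and where a whole thing is asked for, a point or a joint stands for the part that bears it (a point fixed in the world has none). Each returns a list of dicts, best first, with "confidence" (0 to 1); they miss things now and then, are a little off and sometimes report something else, mostly with a low value. They report only what shows in the picture. A call takes as long as a camera call. They do not tell look-alikes from the thing itself.
- cut_out(query, picture): "mask" (420x560 bool, what is visible of it) and "point" ([row, column] in pixels, amid what is visible of it).
The state is a dict: "clock": time; "joints": joint angles; "dq": joint speeds; "joint_efforts": joint torques, N m; "position": TCP position; "ee_rot": TCP orientation; "force": force on the tool from outside, world axes, zero at the start; "ft_torque": the same for the moment, N m; "width": opening from 0.0 (shut) to 1.0 (fully open); "gripper_force": force on a finger pad.
Only numpy, scipy, OpenCV 4.12 (cv2) and the standard library are available. Lean on these libraries where they do the work, as an engineer would, in place of code of your own. Each camera call takes 0.05 s, during which the arm holds its last target. There are 200 camera calls.

## Working session

There is one attempt and no reset: what is moved stays moved. The work goes in short steps, Python scripts to look and compute and a tool call to move; the robot and the scene stay as the last step left them, time stands still between calls to the robot, and variables do not carry over. Pictures are saved under pics/ and viewed, at most 10 in all, crops included, and the job is handed in when it is done.

Besides the shell and the picture viewer there is one more tool, called after "Call:" as name(argument=value, ...), one argument or row to a line, values as JSON. play_rows: Moves the arm, as the interface text tells. Its arguments: {"type":"object","properties":{"increments":{"type":"string"},"grip_force":{"type":"number"}},"required":["increments"]}

```bash
mkdir -p pics; cat > h.py <<'E'
import numpy as np, cv2
from cell import arm, vision, job, cut_out
from scipy.spatial.transform import Rotation as R
def get(n): return vision.get_image(n)
def cloud(p):
    z=p['z_map']; h,w=z.shape
    u,v=np.meshgrid(np.arange(w),np.arange(h))
    q=cv2.undistortPoints(np.stack([u,v],-1).reshape(-1,1,2).astype(np.float64),p['mtx'],np.array(p['distortion'])).reshape(h,w,2)
    c=np.stack([q[...,0]*z,-q[...,1]*z,-z,np.ones_like(z)],-1)
    W=(c@np.array(p['cam_to_world']).T)[...,:3]; W[z<=0]=np.nan
    return W
def st():
    o=arm.observe(); r=R.from_rotvec(o['ee_rot'])
    print('t',round(o['clock'],2),'pos',np.round(o['position'],4),'w',round(o['width'],3),'gf',o['gripper_force'],'F',np.round(o['force'],1)); print(np.round(r.as_matrix(),3)); print('q',np.round(o['joints'],3))
    return o,r
E
python3 - <<'E'
from h import *
st(); print(arm.hold_point_z)
ims=[]
for n in ['scene','top']:
    p=get(n); W=cloud(p); cv2.imwrite(f'pics/{n}0.png',p['frame'][...,::-1]); np.savez(f'{n}0.npz',W=W,f=p['frame'],**{k:np.array(p[k]) for k in['mtx','distortion','cam_to_world']})
    for q in ['pliers_rivet','pliers_grip','tip_l','tip_r','nest_top','clip_center','hole_l','hole_r','hub_face','rest_seat']:
        for d in cut_out(q,p)[:3]:
            m=d['mask']; r,c=map(int,d['point']); print(n,q,round(d['confidence'],2),(r,c),m.sum(),np.round(W[r,c],4),np.round(np.nanmean(W[m],0),3))
E
```

```text
t 0.0 pos [0.1399 0.6086 0.226 ] w 0.997 gf 0.0 F [-0.2  0.2  0.1]
[[-0.975  0.224 -0.   ]
 [ 0.224  0.975 -0.002]
 [-0.    -0.002 -1.   ]]
q [-1.448  0.435  0.025  1.574 -0.012  1.134 -0.075]
0.0188
scene pliers_rivet 0.75 (273, 347) 871 [ 0.5047 -0.3133  0.0592] [ 0.495 -0.322  0.05 ]
scene pliers_grip 0.95 (273, 347) 750 [ 0.5047 -0.3133  0.0592] [ 0.492 -0.323  0.055]
scene tip_l 0.8 (275, 333) 325 [ 0.4789 -0.2967  0.0589] [ 0.493 -0.304  0.054]
scene tip_l 0.79 (287, 349) 451 [ 0.4801 -0.3403  0.0614] [ 0.495 -0.339  0.05 ]
scene tip_r 0.8 (275, 333) 325 [ 0.4789 -0.2967  0.0589] [ 0.493 -0.304  0.054]
scene tip_r 0.79 (287, 349) 451 [ 0.4801 -0.3403  0.0614] [ 0.495 -0.339  0.05 ]
scene nest_top 0.63 (184, 281) 496 [0.6078 0.0068 0.0269] [0.616 0.011 0.022]
scene nest_top 0.58 (285, 352) 416 [ 0.4892 -0.3408  0.0602] [ 0.491 -0.339  0.053]
scene clip_center 0.59 (174, 285) 6 [0.6257 0.0111 0.0489] [0.625 0.007 0.04 ]
scene clip_center 0.42 (189, 238) 32 [ 0.4478 -0.0209  0.1323] [0.52  0.075 0.003]
scene hole_l 0.58 (237, 337) 20 [ 6.025e-01 -2.030e-01  4.000e-04] [ 0.605 -0.2
[... 946 characters left out ...]
 223 [ 0.4913 -0.2976  0.0569] [ 0.49  -0.303  0.056]
top tip_r 0.69 (239, 398) 323 [ 0.4938 -0.336   0.0516] [ 0.49  -0.339  0.056]
top tip_r 0.36 (238, 398) 644 [ 0.4959 -0.3352  0.0553] [ 0.499 -0.323  0.055]
top clip_center 0.6 (183, 251) 169 [0.629  0.0062 0.044 ] [0.624 0.017 0.042]
top clip_center 0.44 (204, 340) 103 [ 0.5843 -0.2105  0.0011] [ 0.588 -0.221  0.002]
top hole_l 0.44 (207, 336) 6 [ 0.5768 -0.2004  0.0013] [ 0.578 -0.208  0.002]
top hole_r 0.44 (207, 336) 6 [ 0.5768 -0.2004  0.0013] [ 0.578 -0.208  0.002]
top hub_face 0.56 (229, 165) 2172 [0.5158 0.1934 0.0908] [0.52  0.198 0.058]
top rest_seat 0.66 (252, 384) 1403 [ 4.662e-01 -3.145e-01  4.000e-04] [ 0.466 -0.314  0.007]
```

View pics/top0.png

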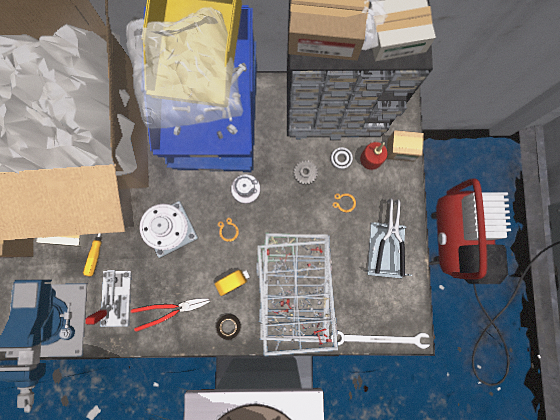

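View pics/scene0.png

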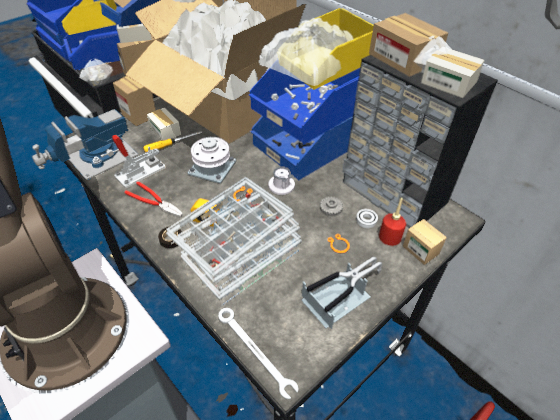

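```bash
python3 - <<'E'
from h import *
for n in ['top','scene']:
    W=np.load(n+'0.npz')['W']; P=W.reshape(-1,3); P=P[np.isfinite(P).all(1)]
    def sel(c,r,a,b): return P[(np.hypot(P[:,0]-c[0],P[:,1]-c[1])<r)&(P[:,2]>a)&(P[:,2]<b)]
    def circ(q):
        A=np.c_[q[:,:2],np.ones(len(q))]; s=np.linalg.lstsq(A,(q[:,:2]**2).sum(1),rcond=None)[0]; return s[:2]/2,np.sqrt(s[2]+(s[:2]/2)@(s[:2]/2))
    for nm,c,r,a,b in [('shaft',(.525,.2),.06,.09,.11),('pulley',(.525,.2),.08,.065,.077),('nest',(.625,.013),.04,.04,.056),('pl',(.5,-.32),.12,.045,.08)]:
        q=sel(c,r,a,b); print(n,nm,len(q),q.mean(0).round(4),q.min(0).round(3),q.max(0).round(3))
    q=sel((.5,-.32),.13,.048,.08); c=q[:,:2].mean(0); e,v=np.linalg.eigh(np.cov((q[:,:2]-c).T)); print(n,'pliers axis',v[:,1],'angle',np.degrees(np.arctan2(v[1,1],v[0,1])))
    for y in np.arange(-.4,.7,.1):
        print(round(y,1),[round(float(np.max(P[(P[:,1]>y-.05)&(P[:,1]<y+.05)&(P[:,0]>x-.05)&(P[:,0]<x+.05),2],initial=-1)),2) for x in np.arange(.1,.8,.1)])
f=np.load('top0.npz')['f']
a=cv2.resize(f[165:215,220:270],(400,400),interpolation=3); b=cv2.resize(f[190:290,355:420],(260,400),interpolation=3)
cv2.imwrite('pics/crop0.png',np.hstack([a,b])[...,::-1])
E
```

```text
top shaft 242 [0.5241 0.2063 0.0936] [0.505 0.187 0.09 ] [0.543 0.227 0.099]
top pulley 1207 [0.5232 0.2055 0.0688] [0.473 0.156 0.065] [0.576 0.259 0.077]
top nest 321 [0.6229 0.0202 0.0459] [ 0.6   -0.008  0.04 ] [0.664 0.044 0.056]
top pl 712 [ 0.4917 -0.3215  0.0559] [ 0.409 -0.361  0.045] [ 0.589 -0.264  0.064]
top pliers axis [-0.99423551  0.10721826] angle 173.84501510608337
-0.4 [-0.73, 0.01, 0.01, 0.06, 0.06, 0.01, 0.07]
-0.3 [-0.73, 0.0, 0.01, 0.06, 0.06, 0.06, 0.36]
-0.2 [0.0, 0.0, 0.15, 0.15, 0.15, 0.01, 0.36]
-0.1 [0.03, 0.0, 0.15, 0.14, 0.15, 0.02, 0.36]
-0.0 [0.02, 0.01, 0.16, 0.15, 0.15, 0.05, 0.35]
0.1 [0.02, 0.01, 0.02, 0.06, 0.02, 0.01, 0.36]
0.2 [0.0, 0.0, 0.02, 0.01, 0.1, 0.35, 0.36]
0.3 [-0.73, 0.01, 0.15, 0.07, 0.19, 0.27, 0.31]
0.4 [-0.72, 0.14, 0.13, 0.1, 0.19, 0.28, 0.33]
0.5 [0.08, 0.13, 0.13, 0.11, 0.19, 0.27, 0.27]
0.6 [-0.73, 0.01, 0.01, 0.01, 0.05, -1.0, -1.0]
scene shaft 119 [0.5241 0.2034 0.0943] [0.504 0.184 0.09 ] [0.545 0.224 0.098]
scene pulley 532 [0.5197 0.1972 0.0697] [0.472 0.153 0.065] [0.578 0.258 0.077]
scene nest 211 [0.6244 0.0191 0.0461] [ 0.602 -0.011  0.04 ] [0.665 0.046 0.055]
scene pl 821 [ 0.4859 -0.3231  0.0561] [ 0.409 -0.363  0.045] [ 0.588 -0.264  0.064]
scene pliers axis [-0.9947842   0.10200195] angle 174.14553661716695
-0.4 [-1.0, 0.01, 0.01, 0.06, 0.06, 0.0, 0.07]
-0.3 [-1.0, 0.0, 0.01, 0.06, 0.06, 0.06, 0.36]
-0.2 [0.0, 0.01, 0.15, 0.15, 0.15, 0.01, 0.36]
-0.1 [0.33, 0.01, 0.15, 0.13, 0.15, 0.02, 0.36]
-0.0 [0.45, 0.01, 0.15, 0.15, 0.15, 0.05, 0.36]
0.1 [0.45, 0.01, 0.02, 0.06, 0.02, 0.01, 0.36]
0.2 [0.0, 0.0, 0.02, 0.01, 0.1, 0.35, 0.36]
0.3 [-1.0, 0.0, 0.15, 0.07, 0.19, 0.27, 0.3]
0.4 [-1.0, 0.14, 0.13, 0.1, 0.19, 0.28, 0.33]
0.5 [0.08, 0.13, 0.14, 0.11, 0.19, 0.28, 0.32]
0.6 [-1.0, -1.0, 0.0, 0.1, 0.19, 0.27, 0.27]
```

View pics/crop0.png

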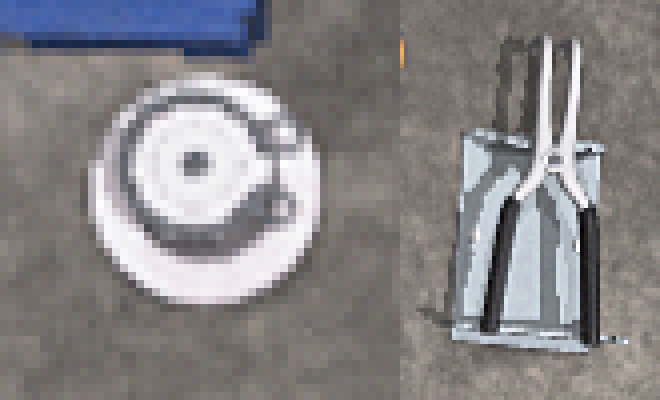

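Call:
play_rows(
  increments="-3 -2 -1 0 1;-3 -2 -1 0 1;-3 -2 -1 0 1;-3 -2 -1 0 1;-3 -2 -1 0 1",
)

```text
clock: 1.52
position: [0.2647, 0.4767, 0.2773]
ee_rot: [0.354, 3.122, 0.0]
force: [1.3, 1.2, -0.1]
width: 1.0
gripper_force: 0.0
```

Call:
play_rows(
  increments="-3 -2.5 -1 0 1;-3 -2.5 -1 0 1;-3 -2.5 -1 0 1;-3 -2.5 -1 0 1;0 -3.5 0 0 1",
)

```text
clock: 1.93
position: [0.356, 0.3178, 0.3186]
ee_rot: [0.362, 3.116, 0.004]
force: [0.1, -0.7, 0.7]
width: 0.998
gripper_force: 0.0
```

```bash
python3 - <<'E'
from h import *
o,r=st(); p=get('wrist'); C=np.array(p['cam_to_world']); print(C.round(3), p['mtx'])
M=r.as_matrix(); print('cam in tool',(M.T@(C[:3,3]-o['position'])).round(3),'\n',(M.T@C[:3,:3]).round(2))
cv2.imwrite('pics/w1.png',p['frame'][...,::-1])
for n in['top','scene']:
    P=np.load(n+'0.npz')['W'].reshape(-1,3); q=P[(P[:,1]>-.4)&(P[:,1]<.1)&(P[:,2]>.05)&(P[:,2]<.34)&(P[:,0]>.56)&(P[:,0]<.9)]
    for y in np.arange(-.35,.15,.05):
        s=q[abs(q[:,1]-y)<.025]; print(n,round(y,2),len(s),np.percentile(s[:,0],[0,2,10]).round(3) if len(s) else '')
E
```

```text
t 1.93 pos [0.356  0.3178 0.3186] w 0.998 gf 0.0 F [ 0.1 -0.7  0.7]
[[-0.973  0.229  0.005]
 [ 0.229  0.973  0.002]
 [-0.004  0.003 -1.   ]]
q [-0.996  0.113  0.173  1.787 -0.019  1.239  0.521]
[[ 0.229 -0.939 -0.258  0.287]
 [ 0.973  0.222  0.057  0.333]
 [ 0.004 -0.264  0.965  0.476]
 [ 0.     0.     0.     1.   ]] [[370.24085592   0.         280.55741666]
 [  0.         370.24085592 211.09969004]
 [  0.           0.           1.        ]]
cam in tool [ 0.07  -0.    -0.158] 
 [[-0.    0.97  0.26]
 [ 1.    0.   -0.  ]
 [-0.    0.26 -0.97]]
top -0.35 518 [0.561 0.568 0.696]
top -0.3 1552 [0.561 0.67  0.689]
top -0.25 1303 [0.675 0.689 0.741]
top -0.2 1280 [0.738 0.743 0.747]
top -0.15 1324 [0.74  0.742 0.746]
top -0.1 1485 [0.731 0.737 0.743]
top -0.05 0 
top -0.0 2108 [0.628 0.663 0.686]
top 0.05 3360 [0.621 0.662 0.691]
top 0.1 966 [0.659 0.662 0.667]
scene -0.35 452 [0.56  0.567 0.693]
scene -0.3 4909 [0.562 0.678 0.739]
scene -0.25 2350 [0.675 0.739 0.745]
scene -0.2 1958 [0.736 0.743 0.748]
scene -0.15 1828 [0.733 0.742 0.746]
scene -0.1 1479 [0.731 0.739 0.744]
scene -0.05 0 
scene -0.0 3565 [0.611 0.667 0.69 ]
scene 0.05 2066 [0.611 0.663 0.669]
scene 0.1 605 [0.66  0.662 0.666]
```

Call:
play_rows(
  increments="-3 -1.75 0 0 1;-3 -1.75 0 0 1;-3 -1.75 0 0 1;-3 -1.75 0 0 1;-3 -1.75 0 0 1",
)

```text
clock: 2.4
position: [0.4778, 0.1998, 0.3169]
ee_rot: [0.353, 3.122, 0.001]
force: [-0.5, 1.3, -0.7]
width: 0.999
gripper_force: 0.0
```

```bash
python3 - <<'E'
from h import *
o,r=st(); p=get('wrist'); W=cloud(p); np.savez('w_hub.npz',W=W,f=p['frame'],**{k:np.array(p[k]) for k in['mtx','distortion','cam_to_world']})
cv2.imwrite('pics/whub.png',p['frame'][...,::-1])
for q in ['hub_face','clip_center','nest_top','hole_l']:
    for d in cut_out(q,p)[:3]:
        rr,c=map(int,d['point']); print(q,round(d['confidence'],2),(rr,c),d['mask'].sum(),W[rr,c].round(4))
E
```

```text
t 2.4 pos [0.4778 0.1998 0.3169] w 0.999 gf 0.0 F [-0.5  1.3 -0.7]
[[-0.975  0.223  0.   ]
 [ 0.223  0.975  0.   ]
 [-0.     0.001 -1.   ]]
q [-0.758  0.189  0.314  1.709 -0.061  1.253  0.916]
hub_face 0.61 (208, 292) 7575 [0.5085 0.2053 0.0951]
clip_center 0.56 (235, 191) 528 [0.5389 0.0621 0.0027]
clip_center 0.47 (324, 179) 123 [0.6425 0.0246 0.0462]
nest_top 0.54 (313, 184) 220 [0.448  0.1835 0.3991]
hole_l 0.51 (221, 200) 99 [ 0.5237  0.0784 -0.0013]
```

View pics/whub.png

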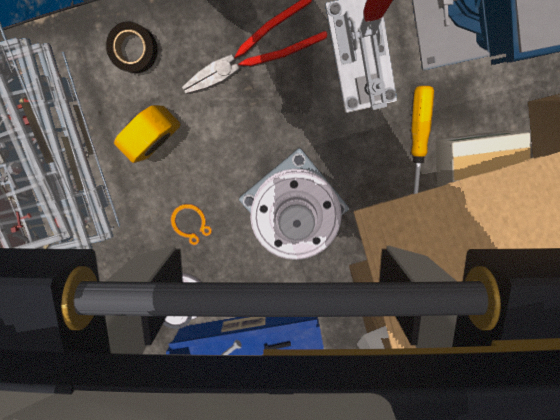

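Call:
play_rows(
  increments="0 0 -1.7 7 1;0 0 -1.7 7 1;0 0 -1.7 7 1;0 0 -1.7 7 1;0 0 -1.7 7 1",
)

```text
clock: 3.07
position: [0.4758, 0.2024, 0.4025]
ee_rot: [-1.28, -2.868, -0.001]
force: [0.2, 0.3, -0.5]
width: 0.998
gripper_force: 0.0
```

Call:
play_rows(
  increments="0 0 0 7 1;0 0 0 7 1;0 0 0 7 1;0 0 0 7 1;0 0 0 7 1",
)

```text
clock: 3.48
position: [0.4759, 0.2024, 0.4017]
ee_rot: [-2.083, -2.35, -0.0]
force: [0.3, 0.9, -0.5]
width: 1.001
gripper_force: 0.0
```

Call:
play_rows(
  increments="0 0 0 7 1;-2.5 -2.3 0 0 1;0 -2.3 0 0 1;0 0 0 0 1;0 0 0 0 1",
)

```text
clock: 3.9
position: [0.4296, 0.1771, 0.4021]
ee_rot: [-2.215, -2.226, -0.002]
force: [-0.0, 0.1, 0.8]
width: 0.993
gripper_force: 0.0
```

```bash
python3 - <<'E'
from h import *
o,r=st(); p=get('wrist'); W=cloud(p); np.savez('w_hub2.npz',W=W,f=p['frame'],**{k:np.array(p[k]) for k in['mtx','distortion','cam_to_world']})
cv2.imwrite('pics/whub2.png',p['frame'][...,::-1])
for q in ['hub_face']:
    for d in cut_out(q,p)[:3]:
        rr,c=map(int,d['point']); print(q,round(d['confidence'],2),(rr,c),d['mask'].sum(),W[rr,c].round(4))
for n in ['w_hub','w_hub2']:
    P=np.load(n+'.npz')['W'].reshape(-1,3); q=P[(np.hypot(P[:,0]-.524,P[:,1]-.205)<.03)&(P[:,2]>.088)&(P[:,2]<.105)]
    (cx,cy),rad=cv2.minEnclosingCircle((q[:,:2]*1000).astype(np.float32)); print(n,len(q),cx,cy,rad,q[:,:2].mean(0),np.median(q[:,2]))
    q=P[(np.hypot(P[:,0]-.524,P[:,1]-.205)<.08)&(P[:,2]>.068)&(P[:,2]<.076)];(cx,cy),rad=cv2.minEnclosingCircle((q[:,:2]*1000).astype(np.float32));print('pulley',cx,cy,rad)
E
```

```text
t 3.9 pos [0.4296 0.1771 0.4021] w 0.993 gf 0.0 F [-0.   0.1  0.8]
[[-0.005  1.     0.   ]
 [ 1.     0.005  0.002]
 [ 0.002  0.    -1.   ]]
q [-0.925  0.046  0.45   1.663 -0.022  1.436 -0.468]
hub_face 0.81 (139, 347) 5574 [0.5117 0.2156 0.096 ]
w_hub 1043 526.3191528320312 206.14739990234375 20.052980422973633 [0.52532432 0.20629252] 0.09463547211279782
pulley 526.5699462890625 206.28268432617188 52.134090423583984
w_hub2 789 526.468994140625 206.31710815429688 20.133543014526367 [0.52551299 0.20650137] 0.0945348092158893
pulley 525.957275390625 206.35537719726562 52.243106842041016
```

Call:
play_rows(
  increments="-2.7 2.7 0 0 1;-2.7 2.7 0 0 1;-2.7 2.7 0 0 1;-2.7 2.7 0 0 1;-2.7 2.7 0 0 1",
)

```text
clock: 4.42
position: [0.568, 0.0402, 0.4014]
ee_rot: [2.218, 2.224, -0.0]
force: [0.6, 0.4, 0.3]
width: 0.997
gripper_force: 0.0
```

Call:
play_rows(
  increments="-2.7 2.7 0 0 1;-2.5 2.8 0 0 1;0 0 0 0 1;0 0 0 0 1",
)

```text
clock: 4.75
position: [0.6227, -0.0129, 0.4]
ee_rot: [2.224, 2.219, -0.005]
force: [-0.3, 2.0, -0.6]
width: 1.001
gripper_force: 0.0
```

```bash
python3 - <<'E'
from h import *
o,r=st(); p=get('wrist'); W=cloud(p); np.savez('w_ring.npz',W=W,f=p['frame'],**{k:np.array(p[k]) for k in['mtx','distortion','cam_to_world']})
for q in ['nest_top','clip_center','hole_l','hole_r']:
    for d in cut_out(q,p)[:3]:
        rr,c=map(int,d['point']); print(q,round(d['confidence'],2),(rr,c),d['mask'].sum(),W[rr,c].round(4))
P=W.reshape(-1,3); s=(np.hypot(W[...,0]-.625,W[...,1]-.017)<.04)&(W[...,2]>.03); rr,cc=np.nonzero(s); print(rr.min(),rr.max(),cc.min(),cc.max())
# ortho-rectified patch at z=.048, 0.2 mm/px
z0=.048; n=450; xs=.62+(np.arange(n)-n/2)*.0002
X,Y=np.meshgrid(xs,.017-.005-(np.arange(n)-n/2)*.0002)
C=np.linalg.inv(p['cam_to_world']); pts=np.stack([X,Y,np.full_like(X,z0)],-1)@C[:3,:3].T+C[:3,3]
pts=pts*[1,-1,-1]; uv,_=cv2.projectPoints(pts.reshape(-1,1,3),np.zeros(3),np.zeros(3),p['mtx'],np.array(p['distortion'])); uv=uv.reshape(n,n,2).astype(np.float32)
im=cv2.remap(p['frame'],uv[...,0],uv[...,1],cv2.INTER_CUBIC); cv2.imwrite('pics/ring.png',im[...,::-1])
E
```

```text
t 4.75 pos [ 0.6227 -0.0129  0.4   ] w 1.001 gf 0.0 F [-0.3  2.  -0.6]
[[ 0.002  1.    -0.002]
 [ 1.    -0.002 -0.002]
 [-0.002 -0.002 -1.   ]]
q [-0.478  0.385  0.643  1.311 -0.225  1.52   0.138]
nest_top 0.56 (129, 284) 1605 [0.6267 0.0337 0.0476]
clip_center 0.88 (104, 198) 172 [0.5024 0.0681 0.0036]
clip_center 0.87 (148, 291) 486 [0.6362 0.0082 0.0473]
clip_center 0.49 (276, 259) 73 [ 0.5862 -0.2026  0.0033]
hole_l 0.6 (277, 272) 34 [ 0.6074 -0.2047  0.0027]
hole_l 0.53 (343, 185) 559 [ 0.4712 -0.2925  0.0578]
hole_l 0.41 (150, 292) 116 [0.6375 0.0057 0.0494]
hole_r 0.6 (277, 272) 34 [ 0.6074 -0.2047  0.0027]
hole_r 0.53 (343, 185) 559 [ 0.4712 -0.2925  0.0578]
hole_r 0.41 (150, 292) 116 [0.6375 0.0057 0.0494]
120 419 40 535
```

View pics/ring.png

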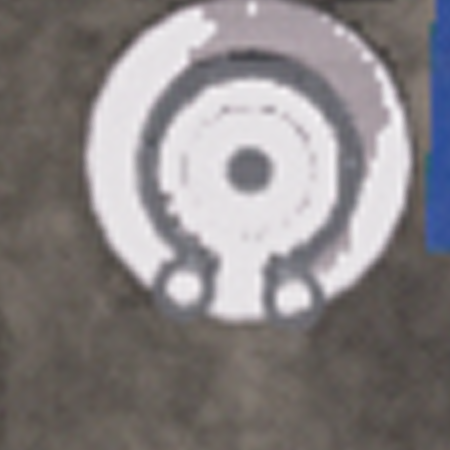

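Call:
play_rows(
  increments="-3.3 -1.9 0 0 1;-3.3 -1.9 0 0 1;-3.3 -1.9 0 0 1;-3.3 -1.9 0 0 1;-3.3 -1.9 0 0 1",
)

```text
clock: 5.42
position: [0.5253, -0.1763, 0.4023]
ee_rot: [2.217, 2.225, 0.003]
force: [0.4, -0.7, 0.4]
width: 0.999
gripper_force: 0.0
```

Call:
play_rows(
  increments="-3.3 -1.9 1 0 1;-3.3 -1.9 1 0 1;-3.3 -1.9 1 0 1;-3.3 -1.9 1 0 1;0 0 1.5 7 1",
)

```text
clock: 5.83
position: [0.4452, -0.3154, 0.3485]
ee_rot: [2.351, 2.077, -0.001]
force: [-0.6, -0.5, -0.8]
width: 0.999
gripper_force: 0.0
```

Call:
play_rows(
  increments="0 0 1.5 7 1;0 0 1.5 7 1;0 0 1.5 7 1;0 0 0 7 1;0 0 0 7 1",
)

```text
clock: 6.25
position: [0.4505, -0.3067, 0.3012]
ee_rot: [-2.871, -1.273, -0.001]
force: [0.4, 0.3, -0.2]
width: 1.002
gripper_force: 0.0
```

Call:
play_rows(
  increments="0 0 0 7 1;0 0 0 7 1;0 0 0 7 1;0 0 0 7 1;0 0 0 7 1",
)

```text
clock: 6.67
position: [0.451, -0.3071, 0.3021]
ee_rot: [-3.121, -0.351, -0.002]
force: [1.4, -0.5, 0.4]
width: 1.0
gripper_force: 0.0
```

Call:
play_rows(
  increments="0 0 0 7 1;0 0 0 7 1;0 0 0 5 1;0 0 0 0 1;0 0 0 0 1",
)

```text
clock: 7.08
position: [0.4509, -0.3074, 0.3018]
ee_rot: [-3.137, 0.156, -0.001]
force: [-0.1, 0.0, 0.7]
width: 0.999
gripper_force: 0.0
```

```bash
cat >> h.py <<'E'
def ortho(p,cx,cy,z0,s,n,m,name):
    X,Y=np.meshgrid(cx+(np.arange(n)-n/2)*s,cy-(np.arange(m)-m/2)*s)
    C=np.linalg.inv(p['cam_to_world']); pts=np.stack([X,Y,np.full_like(X,z0)],-1)@C[:3,:3].T+C[:3,3]
    pts=pts*[1,-1,-1]; uv,_=cv2.projectPoints(pts.reshape(-1,1,3),np.zeros(3),np.zeros(3),p['mtx'],np.array(p['distortion'])); uv=uv.reshape(m,n,2).astype(np.float32)
    im=cv2.remap(p['frame'],uv[...,0],uv[...,1],cv2.INTER_CUBIC); cv2.imwrite(name,im[...,::-1])
E
python3 - <<'E'
from h import *
o,r=st(); p=get('wrist'); W=cloud(p); np.savez('w_pl.npz',W=W,f=p['frame'],**{k:np.array(p[k]) for k in['mtx','distortion','cam_to_world']})
ortho(p,.5,-.32,.057,.0003,800,400,'pics/pl.png')
s=(W[...,2]>.048)&(W[...,2]<.075)&(np.hypot(W[...,0]-.5,W[...,1]+.32)<.15); q=W[s]; print(len(q))
for x in np.arange(.40,.60,.01):
    a=q[abs(q[:,0]-x)<.002]
    if len(a)>2:
        y=np.sort(a[:,1]); print(round(x,3),len(a),y[0].round(4),y[-1].round(4),((y[0]+y[-1])/2).round(4),np.median(a[:,2]).round(4))
E
```

```text
t 7.08 pos [ 0.4509 -0.3074  0.3018] w 0.999 gf 0.0 F [-0.1  0.   0.7]
[[ 0.995 -0.099  0.001]
 [-0.099 -0.995  0.   ]
 [ 0.    -0.001 -1.   ]]
q [-0.313  0.397  1.16   1.71  -0.379  1.286 -0.742]
2976
0.41 12 -0.3629 -0.3377 -0.3503 0.0585
0.42 60 -0.346 -0.2638 -0.3049 0.059
0.43 54 -0.3459 -0.2821 -0.314 0.0592
0.44 57 -0.3465 -0.2844 -0.3155 0.0592
0.45 64 -0.3474 -0.2853 -0.3164 0.0591
0.46 60 -0.3471 -0.2877 -0.3174 0.0591
0.47 65 -0.3479 -0.2898 -0.3189 0.059
0.48 72 -0.3475 -0.1716 -0.2596 0.0587
0.49 75 -0.346 -0.1711 -0.2585 0.0574
0.5 88 -0.3404 -0.1707 -0.2556 0.0559
0.51 89 -0.3371 -0.3091 -0.3231 0.0567
0.52 95 -0.354 -0.3133 -0.3337 0.0572
0.53 88 -0.3379 -0.2965 -0.3172 0.0562
0.54 65 -0.3388 -0.3154 -0.3271 0.056
0.55 63 -0.3406 -0.3164 -0.3285 0.0562
0.56 51 -0.3417 -0.3184 -0.33 0.056
0.57 54 -0.3425 -0.3194 -0.3309 0.0559
0.58 52 -0.3434 -0.3204 -0.3319 0.0555
0.59 11 -0.3412 -0.3224 -0.3318 0.05
```

View pics/pl.png

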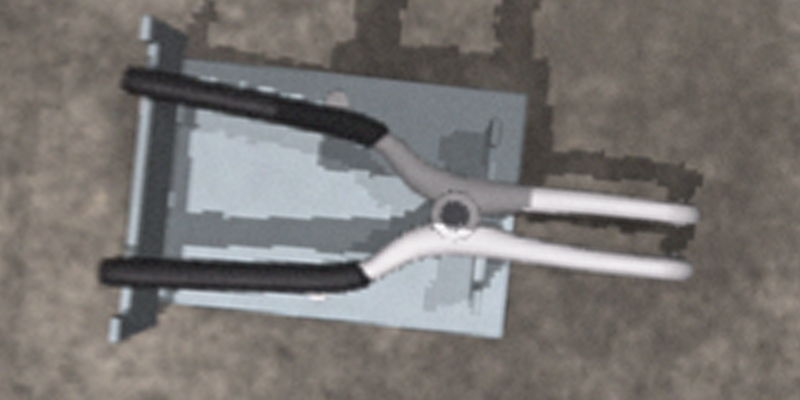

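Call:
play_rows(
  increments="1 0.9 3.8 1 1;0 0 3.8 0 1;0 0 3.8 0 1;0 0 3.8 0 1;0 0 3.8 0 1",
)

```text
clock: 7.55
position: [0.4597, -0.3178, 0.1102]
ee_rot: [-3.136, 0.185, -0.001]
force: [0.4, -0.1, -0.1]
width: 0.999
gripper_force: 0.0
```

```bash
python3 - <<'E'
from h import *
o,r=st(); g=o['position']; M=r.as_matrix()
t=np.array([.4599,-.3175,.0335]); print('tool delta cm',(M.T@(t-g)*100).round(2),'yaw',np.degrees(np.arctan2(M[1,0],M[0,0])))
E
```

```text
t 7.55 pos [ 0.4597 -0.3178  0.1102] w 0.999 gf 0.0 F [ 0.4 -0.1 -0.1]
[[ 0.993 -0.117  0.001]
 [-0.117 -0.993  0.   ]
 [ 0.001 -0.    -1.   ]]
q [-0.127  0.616  0.953  1.922 -0.627  0.933 -0.554]
tool delta cm [ 0.01 -0.03  7.67] yaw -6.740532057952059
```

Call:
play_rows(
  increments="0 0 3 0 1;0 0 2.5 0 1;0 0 2.1 0 1;0 0 0 0 1;0 0 0 0 1",
)

```text
clock: 7.97
position: [0.4593, -0.3179, 0.0356]
ee_rot: [-3.135, 0.188, 0.002]
force: [0.8, 0.9, 0.8]
width: 0.999
gripper_force: 0.0
```

Call:
play_rows(
  increments="0 0 0 0 0.3;0 0 0 0 0.3;0 0 0 0 0.25;0 0 0 0 0.22;0 0 0 0 0.22",
  grip_force=40,
)

```text
clock: 8.38
position: [0.46, -0.3183, 0.0364]
ee_rot: [3.136, -0.189, 0.002]
force: [0.2, -0.3, -0.3]
width: 0.682
gripper_force: 0.0
```

Call:
play_rows(
  increments="0 0 0 0 0.22;0 0 0 0 0.22;0 0 0 0 0.22",
)

```text
clock: 8.63
position: [0.4594, -0.3183, 0.0362]
ee_rot: [-3.136, 0.19, -0.0]
force: [-1.8, 1.1, 7.0]
width: 0.614
gripper_force: 11.4
```

```bash
python3 - <<'E'
from h import *
o,r=st(); p=get('wrist'); W=cloud(p)
cv2.imwrite('pics/grip.png',p['frame'][...,::-1])
M=r.as_matrix(); T=(W-o['position'])@M; np.savez('w_grip.npz',T=T,f=p['frame'])
# tool frame: profile of pliers ahead
for x in np.arange(.0,.13,.01):
    a=T[(abs(T[...,0]-x)<.002)&(abs(T[...,1])<.045)&(T[...,2]<0.0)&(T[...,2]>-.045)]
    if len(a): print(round(x,2),len(a),a[:,1].min().round(4),a[:,1].max().round(4),a[:,2].min().round(4),np.median(a[:,2]).round(4))
E
```

```text
t 8.63 pos [ 0.4594 -0.3183  0.0362] w 0.614 gf 11.353575736284256 F [-1.8  1.1  7. ]
[[ 0.993 -0.121  0.   ]
 [-0.121 -0.993  0.   ]
 [ 0.    -0.    -1.   ]]
q [-0.052  0.708  0.845  1.974 -0.743  0.803 -0.468]
0.0 59 -0.0297 0.0306 -0.045 -0.0432
0.01 3068 -0.0448 0.045 -0.0375 -0.0228
0.02 457 -0.0268 0.0263 -0.0249 -0.0229
0.03 532 -0.0251 0.0248 -0.0246 -0.0222
0.04 542 -0.0195 0.0194 -0.022 -0.0198
0.05 652 -0.0141 0.0138 -0.0233 -0.0201
0.06 705 -0.0124 0.0116 -0.0239 -0.0212
0.07 675 -0.0125 0.0275 -0.0222 -0.0199
0.08 538 -0.013 0.0122 -0.0221 -0.02
0.09 509 -0.0134 0.0128 -0.0221 -0.0198
0.1 472 -0.0139 0.013 -0.0219 -0.0198
```

View pics/grip.png

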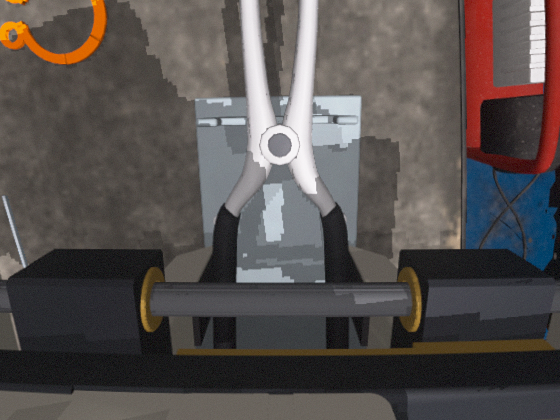

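Call:
play_rows(
  increments="0 0 -0.5 0 0.22;0 0 -1 0 0.22;0 0 -1.5 0 0.22;0 0 -2 0 0.22;0 0 0 0 0.22",
)

```text
clock: 9.1
position: [0.4608, -0.3198, 0.0892]
ee_rot: [3.134, -0.191, 0.006]
force: [0.7, -1.2, -0.7]
width: 0.611
gripper_force: 8.6
```

```bash
cat >> h.py <<'E'
def rivet():
    o,r=st(); p=get('wrist'); W=cloud(p); M=r.as_matrix(); T=(W-np.array(o['position']))@M
    for x in [.03,.05,.07,.08,.09,.1,.11]:
        a=T[(abs(T[...,0]-x)<.002)&(abs(T[...,1])<.045)&(T[...,2]<0.0)&(T[...,2]>-.045)]
        if len(a): print(round(x,2),len(a),a[:,1].min().round(4),a[:,1].max().round(4),np.median(a[:,2]).round(4))
    g=cv2.cvtColor(p['frame'],cv2.COLOR_RGB2GRAY)[90:200,230:330]
    c=cv2.HoughCircles(cv2.medianBlur(g,3),cv2.HOUGH_GRADIENT,1,50,param1=80,param2=15,minRadius=14,maxRadius=24)
    if c is not None:
        u,v,rad=c[0,0]; u+=230; v+=90; print('rivet px',u,v,rad,'tool',T[int(round(v))-4:int(round(v))+5,int(round(u))-4:int(round(u))+5].reshape(-1,3).mean(0).round(4))
    print('yaw',np.degrees(np.arctan2(M[1,0],M[0,0])).round(2)); return o,M,p
E
python3 - <<'E'
from h import *
rivet()
T=np.load('w_grip.npz')['T']; print(T[140:151,274:285].reshape(-1,3).mean(0))
E
```

```text
t 9.1 pos [ 0.4608 -0.3198  0.0892] w 0.611 gf 8.602139353752136 F [ 0.7 -1.2 -0.7]
[[ 0.993 -0.121  0.004]
 [-0.121 -0.993 -0.002]
 [ 0.004  0.002 -1.   ]]
q [-0.105  0.642  0.925  1.938 -0.662  0.893 -0.53 ]
0.03 535 -0.0249 0.0247 -0.022
0.05 634 -0.0142 0.0137 -0.0198
0.07 598 -0.0121 0.0118 -0.0196
0.08 523 -0.013 0.0124 -0.0195
0.09 501 -0.0132 0.0129 -0.0194
0.1 474 -0.0138 0.013 -0.0194
rivet px 278.5 144.5 19.0 tool [ 0.0579 -0.0007 -0.0218]
yaw -6.96
[ 0.0575312  -0.00035904 -0.02219149]
```

Call:
play_rows(
  increments="0 0 -3 0 0.22;0 0 -3 0 0.22;0 0 -3 -5 0.22;0 0 -3 -7 0.22;0 0 -3 -7 0.22",
)

```text
clock: 9.57
position: [0.4591, -0.318, 0.2366]
ee_rot: [-3.123, -0.339, 0.002]
force: [0.4, 1.1, -2.0]
width: 0.614
gripper_force: 8.6
```

Call:
play_rows(
  increments="0 0 0 -7 0.22;0 0 0 -7 0.22;0 0 0 -7 0.22;0 0 0 -7 0.22;0 0 0 -7 0.22",
)

```text
clock: 9.98
position: [0.4594, -0.3178, 0.2353]
ee_rot: [-2.876, -1.263, 0.0]
force: [-0.7, -0.1, -0.4]
width: 0.61
gripper_force: 8.6
```

Call:
play_rows(
  increments="0 0 0 -7 0.22;0 0 0 -7 0.22;0 0 0 -7 0.22;0 0 0 -7 0.22;0 0 0 -7 0.22",
)

```text
clock: 10.4
position: [0.4593, -0.3179, 0.2352]
ee_rot: [-2.363, -2.069, 0.0]
force: [1.0, -0.7, -1.8]
width: 0.613
gripper_force: 8.6
```

```bash
cat >> h.py <<'E'
def go(t,yaw):
    o,r=st(); M=r.as_matrix(); y=np.degrees(np.arctan2(M[1,0],M[0,0]))
    print('tool delta cm',(M.T@(np.array(t)-np.array(o['position']))*100).round(2),'turn',((y-yaw+180)%360-180).round(2))
E
python3 - <<'E'
from h import *
u=np.array([.0995,.995,0]); v=np.array([.995,-.0995,0]) # tool x, tool y in world
print(np.array([.6228,-.0013,.11])-.1294*u+.0003*v)
go(np.array([.6228,-.0013,.11])-.1294*u+.0003*v,84.3)
E
```

```text
[ 0.6102232  -0.13008285  0.11      ]
t 10.4 pos [ 0.4593 -0.3179  0.2352] w 0.613 gf 8.607857376337051 F [ 1.  -0.7 -1.8]
[[ 0.132  0.991 -0.001]
 [ 0.991 -0.132  0.001]
 [ 0.    -0.001 -1.   ]]
q [ 0.017  0.358  0.669  1.764 -0.246  1.105  0.635]
tool delta cm [20.61 12.49 12.52] turn -1.89
```

Call:
play_rows(
  increments="0 0 0 -1.9 0.22;2.5 1.6 0 0 0.22;2.5 1.6 0 0 0.22;2.5 1.6 0 0 0.22;2.5 1.6 0 0 0.22",
)

```text
clock: 10.82
position: [0.5341, -0.2243, 0.2353]
ee_rot: [-2.335, -2.1, 0.0]
force: [0.2, 0.0, -0.9]
width: 0.61
gripper_force: 8.6
```

Call:
play_rows(
  increments="2.5 1.6 0 0 0.22;2.5 1.6 0 0 0.22;2.5 1.6 0 0 0.22;2 1.5 0 0 0.22;0 0 0 0 0.22",
)

```text
clock: 11.23
position: [0.6096, -0.131, 0.2343]
ee_rot: [-2.325, -2.109, -0.003]
force: [-0.3, 1.1, -2.1]
width: 0.609
gripper_force: 8.6
```

Call:
play_rows(
  increments="0 0 3 0 0.22;0 0 3 0 0.22;0 0 3 0 0.22;0 0 3 0 0.22;0 0 0 0 0.22",
)

```text
clock: 11.65
position: [0.6024, -0.1364, 0.1098]
ee_rot: [-2.33, -2.097, 0.01]
force: [-1.7, 1.1, -2.6]
width: 0.611
gripper_force: 8.6
```

```bash
python3 - <<'E'
from h import *
rivet()
u=np.array([.0995,.995,0]); v=np.array([.995,-.0995,0])
go(np.array([.6228,-.0013,.065])-.1294*u+.0003*v,84.3)
p=get('scene'); cv2.imwrite('pics/sc2.png',cv2.resize(p['frame'][130:250,220:380],(800,600),interpolation=3)[...,::-1])
E
```

```text
t 11.65 pos [ 0.6024 -0.1364  0.1098] w 0.611 gf 8.60480859875679 F [-1.7  1.1 -2.6]
[[ 0.105  0.994 -0.01 ]
 [ 0.994 -0.105  0.002]
 [ 0.    -0.01  -1.   ]]
q [-0.224  0.586  0.542  1.746 -0.365  0.923  0.365]
0.03 510 -0.0258 0.0244 -0.0209
0.05 616 -0.0145 0.0133 -0.0179
0.07 620 -0.013 0.0109 -0.0171
0.08 509 -0.0136 0.0115 -0.0167
0.09 477 -0.0138 0.0122 -0.0162
0.1 444 -0.0147 0.0124 -0.0158
0.11 33 -0.0147 0.0125 -0.0149
rivet px 277.5 142.5 19.6 tool [ 0.0587 -0.0014 -0.0196]
yaw 83.97
t 11.7 pos [ 0.6039 -0.137   0.1129] w 0.608 gf 8.607271313667297 F [-0.2  0.4 -1.2]
[[ 0.105  0.994 -0.007]
 [ 0.994 -0.105  0.001]
 [ 0.    -0.007 -1.   ]]
q [-0.225  0.583  0.544  1.742 -0.363  0.926  0.364]
tool delta cm [0.76 0.59 4.78] turn -0.35
```

View pics/sc2.png

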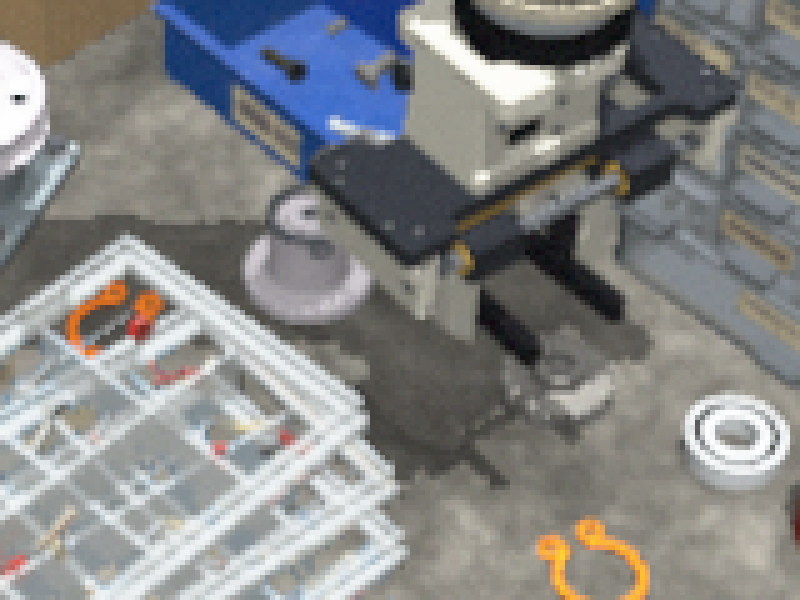

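Call:
play_rows(
  increments="0 0 0 0 0.22;0 0 0 0 0.22;0 0 0 0 0.22;0 0 0 0 0.22;0 0 0 0 0.22",
)

```text
clock: 12.17
position: [0.6068, -0.1377, 0.1166]
ee_rot: [2.335, 2.101, 0.002]
force: [-0.5, -0.1, -1.4]
width: 0.613
gripper_force: 8.6
```

```bash
python3 - <<'E'
from h import *
o,M,p=rivet()
u=np.array([.0995,.995,0]); v=np.array([.995,-.0995,0])
go(np.array([.6228,-.0013,.065])-.1294*u+.0003*v,84.3)
E
```

```text
t 12.17 pos [ 0.6068 -0.1377  0.1166] w 0.613 gf 8.607020080089569 F [-0.5 -0.1 -1.4]
[[ 0.105  0.994  0.001]
 [ 0.994 -0.105  0.   ]
 [ 0.     0.001 -1.   ]]
q [-0.225  0.578  0.546  1.738 -0.363  0.926  0.364]
0.03 520 -0.0257 0.0245 -0.0209
0.05 614 -0.0145 0.0133 -0.0181
0.07 616 -0.013 0.0109 -0.0173
0.08 504 -0.0135 0.0115 -0.017
0.09 473 -0.0139 0.0121 -0.0165
0.1 455 -0.0145 0.0123 -0.0161
0.11 28 -0.0149 0.0126 -0.0149
rivet px 279.5 144.5 18.8 tool [nan nan nan]
yaw 83.97
t 12.22 pos [ 0.6067 -0.1377  0.1164] w 0.606 gf 8.606917262077332 F [-0.1  0.3 -1.2]
[[ 0.105  0.994  0.001]
 [ 0.994 -0.105  0.   ]
 [ 0.     0.001 -1.   ]]
q [-0.225  0.579  0.546  1.738 -0.363  0.926  0.364]
tool delta cm [0.79 0.26 5.14] turn -0.33
```

Call:
play_rows(
  increments="0.3 0.1 0 0 0.22;0.4 0.1 0 0 0.22;0.25 0.1 0 0 0.22;0 0 0.3 0 0.22;0 0 0.6 0 0.22",
)

```text
clock: 12.63
position: [0.611, -0.1282, 0.1069]
ee_rot: [2.334, 2.102, 0.001]
force: [0.3, -0.3, -1.2]
width: 0.609
gripper_force: 8.6
```

Call:
play_rows(
  increments="0 0 0.6 0 0.22;0 0 0.3 0 0.22;0 0 0 0 0.22;0 0 0 0 0.22;0 0 0 0 0.22",
)

```text
clock: 13.05
position: [0.6104, -0.1288, 0.0978]
ee_rot: [2.336, 2.101, -0.0]
force: [-0.2, -0.8, -1.3]
width: 0.61
gripper_force: 8.6
```

```bash
python3 - <<'E'
from h import *
o,M,p=rivet()
go([.6107,-.1286,.0694],83.97)
E
```

```text
t 13.05 pos [ 0.6104 -0.1288  0.0978] w 0.61 gf 8.607046902179718 F [-0.2 -0.8 -1.3]
[[ 0.106  0.994  0.   ]
 [ 0.994 -0.106 -0.   ]
 [-0.     0.    -1.   ]]
q [-0.231  0.603  0.533  1.748 -0.379  0.894  0.36 ]
0.03 520 -0.0259 0.0244 -0.0211
0.05 612 -0.0146 0.0132 -0.018
0.07 619 -0.0129 0.011 -0.0172
0.08 506 -0.0136 0.0115 -0.0169
0.09 480 -0.0139 0.0121 -0.0164
0.1 450 -0.0146 0.0123 -0.0161
0.11 24 -0.0148 0.0124 -0.015
rivet px 281.5 143.5 19.9 tool [ 0.058   0.0001 -0.0199]
yaw 83.94
t 13.1 pos [ 0.6105 -0.1288  0.0979] w 0.611 gf 8.606995046138763 F [ 0.2  0.1 -0.9]
[[ 0.105  0.994  0.   ]
 [ 0.994 -0.105 -0.   ]
 [-0.     0.    -1.   ]]
q [-0.231  0.603  0.533  1.748 -0.379  0.894  0.36 ]
tool delta cm [0.02 0.02 2.85] turn -0.03
```

Call:
play_rows(
  increments="0 0 0.4 0 0.23;0 0 0.6 0 0.23;0 0 0.5 0 0.23;0 0 0.3 0 0.23;0 0 0.2 0 0.23",
)

```text
clock: 13.52
position: [0.61, -0.1284, 0.0769]
ee_rot: [-2.335, -2.101, 0.001]
force: [-0.9, -0.4, -1.8]
width: 0.614
gripper_force: 8.6
```

Call:
play_rows(
  increments="0 0 0.15 0 0.23;0 0 0.15 0 0.23;0 0 0.1 0 0.23;0 0 0 0 0.23;0 0 0 0 0.23",
)

```text
clock: 13.93
position: [0.6104, -0.1286, 0.0738]
ee_rot: [2.335, 2.101, 0.0]
force: [0.6, -0.4, -1.4]
width: 0.614
gripper_force: 8.6
```

```bash
python3 - <<'E'
from h import *
o,M,p=rivet()
go([.6107,-.1286,.0694],83.97)
E
```

```text
t 13.93 pos [ 0.6104 -0.1286  0.0738] w 0.614 gf 8.596057891845703 F [ 0.6 -0.4 -1.4]
[[ 0.105  0.994  0.   ]
 [ 0.994 -0.105  0.   ]
 [ 0.     0.    -1.   ]]
q [-0.219  0.632  0.515  1.766 -0.399  0.849  0.376]
0.03 522 -0.026 0.0243 -0.0209
0.05 633 -0.0149 0.0132 -0.018
0.07 601 -0.013 0.011 -0.0171
0.08 507 -0.0135 0.0116 -0.0168
0.09 472 -0.0137 0.0121 -0.0163
0.1 444 -0.0143 0.012 -0.016
0.11 33 -0.0144 0.0121 -0.0146
rivet px 279.5 143.5 18.5 tool [ 0.058  -0.0006 -0.0199]
yaw 83.96
t 13.98 pos [ 0.6105 -0.1286  0.0739] w 0.618 gf 8.596096783876419 F [-0.2 -0.6 -1.8]
[[ 0.105  0.994  0.   ]
 [ 0.994 -0.105 -0.   ]
 [-0.     0.    -1.   ]]
q [-0.219  0.632  0.516  1.766 -0.398  0.849  0.376]
tool delta cm [0.   0.02 0.45] turn -0.01
```

Call:
play_rows(
  increments="0 0 0.15 0 0.23;0 0 0.15 0 0.23;0 0 0.15 0 0.23;0 0 0 0 0.23;0 0 0 0 0.23",
)

```text
clock: 14.4
position: [0.6103, -0.1285, 0.0691]
ee_rot: [-2.335, -2.101, 0.0]
force: [-0.9, -0.0, -2.0]
width: 0.617
gripper_force: 8.6
```

```bash
python3 - <<'E'
from h import *
o,M,p=rivet()
a=get('top'); b=get('scene')
cv2.imwrite('pics/ins.png',np.hstack([cv2.resize(a['frame'][160:220,215:275],(400,400),interpolation=3),cv2.resize(b['frame'][150:210,255:315],(400,400),interpolation=3)])[...,::-1])
E
```

```text
t 14.4 pos [ 0.6103 -0.1285  0.0691] w 0.617 gf 8.579144328832626 F [-0.9 -0.  -2. ]
[[ 0.105  0.994 -0.   ]
 [ 0.994 -0.105  0.   ]
 [ 0.    -0.    -1.   ]]
q [-0.216  0.638  0.512  1.77  -0.402  0.84   0.379]
0.03 518 -0.0259 0.0244 -0.021
0.05 622 -0.0146 0.0133 -0.018
0.07 593 -0.013 0.011 -0.0171
0.08 503 -0.0135 0.0115 -0.0168
0.09 478 -0.0137 0.0122 -0.0164
0.1 442 -0.0143 0.012 -0.016
0.11 27 -0.0144 0.0122 -0.0143
rivet px 278.5 143.5 19.0 tool [ 0.0579 -0.0013 -0.0198]
yaw 83.96
```

View pics/ins.png

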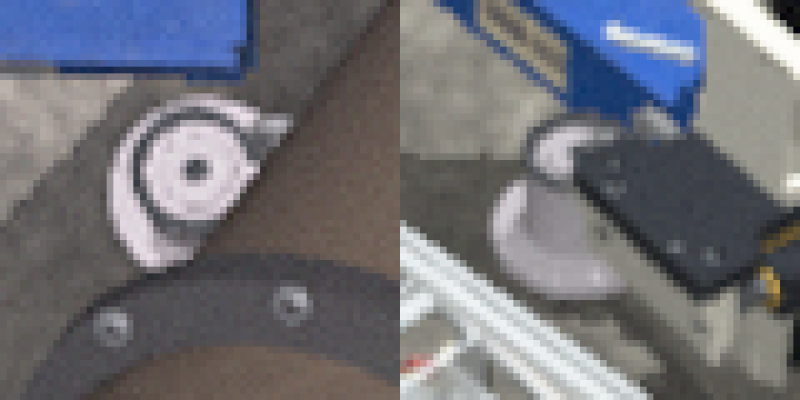

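Call:
play_rows(
  increments="0 0 0 0 0.15;0 0 0 0 0.1;0 0 0 0 0.05;0 0 0 0 0;0 0 0 0 0",
  grip_force=60,
)

```text
clock: 14.97
position: [0.6104, -0.1286, 0.0692]
ee_rot: [2.335, 2.101, 0.0]
force: [-0.0, -1.1, -1.1]
width: 0.504
gripper_force: 17.4
```

```bash
python3 - <<'E'
from h import *
o,M,p=rivet()
E
```

```text
t 14.97 pos [ 0.6104 -0.1286  0.0692] w 0.504 gf 17.351412177085876 F [-0.  -1.1 -1.1]
[[ 0.105  0.994  0.   ]
 [ 0.994 -0.105  0.   ]
 [ 0.     0.    -1.   ]]
q [-0.216  0.638  0.512  1.769 -0.402  0.84   0.379]
0.03 509 -0.0232 0.0221 -0.0214
0.05 580 -0.0141 0.0124 -0.0182
0.07 645 -0.014 0.012 -0.0176
0.08 523 -0.0152 0.0132 -0.0174
0.09 486 -0.0164 0.0147 -0.0171
0.1 472 -0.0181 0.0157 -0.0167
0.11 12 -0.0187 0.0164 -0.0145
rivet px 281.5 137.5 19.9 tool [nan nan nan]
yaw 83.96
```

Call:
play_rows(
  increments="0 0 0.05 0 -0.05;0 0 0 0 -0.1;0 0 0 0 -0.15;0 0 0 0 -0.2;0 0 0 0 -0.2",
)

```text
clock: 15.43
position: [0.6104, -0.1285, 0.0687]
ee_rot: [-2.335, -2.101, -0.0]
force: [-1.1, -0.7, -1.0]
width: 0.402
gripper_force: 18.5
```

```bash
python3 - <<'E'
from h import *
o,M,p=rivet()
E
```

```text
t 15.43 pos [ 0.6104 -0.1285  0.0687] w 0.402 gf 18.539800189901143 F [-1.1 -0.7 -1. ]
[[ 0.105  0.994  0.   ]
 [ 0.994 -0.105  0.   ]
 [ 0.     0.    -1.   ]]
q [-0.216  0.638  0.512  1.77  -0.403  0.839  0.379]
0.03 498 -0.0205 0.0193 -0.0215
0.05 561 -0.0134 0.0118 -0.0184
0.07 681 -0.0147 0.0128 -0.0179
0.08 537 -0.017 0.0148 -0.0176
0.09 494 -0.0189 0.0168 -0.0173
0.1 496 -0.0214 0.0189 -0.0169
0.11 8 -0.0224 0.0198 -0.0155
rivet px 277.5 134.5 21.0 tool [ 0.0616 -0.0013 -0.0202]
yaw 83.96
```

Call:
play_rows(
  increments="0 0 0.03 0 -0.25;0 0 0 0 -0.3;0 0 0 0 -0.36;0 0 0 0 -0.36;0 0 0 0 -0.36",
)

```text
clock: 15.9
position: [0.6104, -0.1286, 0.0684]
ee_rot: [2.335, 2.101, 0.0]
force: [0.4, -1.0, -1.0]
width: 0.336
gripper_force: 59.2
```

```bash
python3 - <<'E'
from h import *
o,M,p=rivet()
E
```

```text
t 15.9 pos [ 0.6104 -0.1286  0.0684] w 0.336 gf 59.17948728427291 F [ 0.4 -1.  -1. ]
[[ 0.105  0.994  0.   ]
 [ 0.994 -0.105  0.   ]
 [ 0.     0.    -1.   ]]
q [-0.216  0.639  0.511  1.77  -0.403  0.839  0.38 ]
0.03 493 -0.0189 0.0177 -0.0215
0.05 554 -0.013 0.0113 -0.0183
0.07 776 -0.0154 0.0131 -0.018
0.08 542 -0.0178 0.0155 -0.0176
0.09 504 -0.0206 0.0182 -0.0173
0.1 513 -0.0234 0.0208 -0.0169
0.11 13 -0.0246 0.022 -0.0152
rivet px 276.5 131.5 21.0 tool [ 0.0623 -0.0021 -0.0203]
yaw 83.95
```

Call:
play_rows(
  increments="0 0 -0.2 0 -0.36;0 0 -0.4 0 -0.36;0 0 -0.7 0 -0.36;0 0 -0.7 0 -0.36;0 0 -0.7 0 -0.36",
)

```text
clock: 16.37
position: [0.6106, -0.1287, 0.0965]
ee_rot: [2.335, 2.101, 0.001]
force: [0.1, -0.3, -1.3]
width: 0.332
gripper_force: 59.2
```

Call:
play_rows(
  increments="0 0 -0.7 0 -0.36;0 0 -0.5 0 -0.36;0 0 -0.3 0 -0.36;0 0 -0.1 0 -0.36;0 0 0 0 -0.36",
)

```text
clock: 16.78
position: [0.6105, -0.1285, 0.1117]
ee_rot: [2.335, 2.101, 0.001]
force: [-0.4, -0.4, -1.7]
width: 0.336
gripper_force: 59.2
```

```bash
python3 - <<'E'
from h import *
o,M,p=rivet()
for n in ['top','scene','wrist']:
    p=get(n); W=cloud(p)
    s=(np.hypot(W[...,0]-.625,W[...,1]-.02)<.035)&(W[...,2]>.06)&(W[...,2]<.12); q=W[s]
    print(n,len(q), q.mean(0).round(3) if len(q) else '', np.percentile(q,[2,98],axis=0).round(3) if len(q) else '')
    for d in cut_out('clip_center',p)[:2]:
        rr,c=map(int,d['point']); print(round(d['confidence'],2),(rr,c),d['mask'].sum(),W[rr,c].round(4))
    if n=='top':a=p['frame']
    if n=='scene': cv2.imwrite('pics/lift.png',np.hstack([cv2.resize(a[150:220,205:275],(400,400),interpolation=3),cv2.resize(p['frame'][130:210,245:325],(400,400),interpolation=3)])[...,::-1])
E
```

```text
t 16.78 pos [ 0.6105 -0.1285  0.1117] w 0.336 gf 59.18727507814765 F [-0.4 -0.4 -1.7]
[[ 0.105  0.994  0.   ]
 [ 0.994 -0.105  0.   ]
 [ 0.     0.    -1.   ]]
q [-0.238  0.587  0.543  1.737 -0.368  0.92   0.352]
0.03 497 -0.019 0.0178 -0.0214
0.05 544 -0.0129 0.0109 -0.018
0.07 718 -0.0152 0.0134 -0.0176
0.08 537 -0.0176 0.0155 -0.0171
0.09 493 -0.0205 0.0179 -0.0167
0.1 513 -0.0234 0.0207 -0.0163
0.11 27 -0.0245 0.022 -0.0153
rivet px 277.5 132.5 21.0 tool [nan nan nan]
yaw 83.97
top 134 [0.628 0.023 0.088] [[ 0.597 -0.007  0.062]
 [ 0.656  0.045  0.111]]
scene 76 [0.619 0.024 0.093] [[ 0.594 -0.005  0.085]
 [ 0.648  0.047  0.118]]
0.46 (251, 335) 69 [ 0.5664 -0.2296  0.0013]
0.39 (190, 320) 108 [ 0.6896 -0.0608  0.0008]
wrist 0  
0.54 (334, 250) 235 [ 5.730e-01 -2.339e-01 -5.000e-04]
0.23 (161, 309) 6990 [ 0.6259 -0.0787  0.1275]
```

Call:
play_rows(
  increments="0 0 -0.5 0 -0.36;0 0 -1.2 0 -0.36;0 0 -1.5 0 -0.36;0.5 -0.3 -1.5 0 -0.36;1 -0.7 -1.2 0 -0.36",
)

```text
clock: 17.55
position: [0.6028, -0.1144, 0.1728]
ee_rot: [2.336, 2.097, 0.001]
force: [-0.0, 0.1, -1.2]
width: 0.336
gripper_force: 59.2
```

Call:
play_rows(
  increments="1.4 -1 -0.6 0 -0.36;1.7 -1.2 0 0 -0.36;1.9 -1.2 0 0 -0.36;1.9 -1.2 0 0 -0.36;1.9 -1.2 0 0 -0.36",
)

```text
clock: 17.97
position: [0.5534, -0.0183, 0.1777]
ee_rot: [2.335, 2.1, 0.002]
force: [0.4, 0.4, -0.8]
width: 0.333
gripper_force: 59.2
```

Call:
play_rows(
  increments="1.9 -1.2 0 0 -0.36;1.8 -1.2 0 0 -0.36;1.4 -1 0 0 -0.36;1 -0.7 0 0 -0.36;0.5 -0.4 0 0 -0.36",
)

```text
clock: 18.38
position: [0.5154, 0.0531, 0.1774]
ee_rot: [-2.333, -2.103, -0.002]
force: [0.6, -0.2, -2.0]
width: 0.335
gripper_force: 59.2
```

Call:
play_rows(
  increments="0.3 -0.3 0 0 -0.36;0 0 0 0 -0.36;0 0 0 0 -0.36;0 0 0 0 -0.36",
)

```text
clock: 18.72
position: [0.5136, 0.0537, 0.1767]
ee_rot: [2.336, 2.099, 0.0]
force: [0.1, -0.2, -0.8]
width: 0.335
gripper_force: 59.2
```

```bash
python3 - <<'E'
from h import *
o,M,p=rivet()
go([.5124,.0569,.13],83.97)
p=get('top'); W=cloud(p)
s=(np.hypot(W[...,0]-.5264,W[...,1]-.2062)<.035)&(W[...,2]>.12)&(W[...,2]<.2); q=W[s]; print(len(q),q.mean(0),q.min(0),q.max(0))
E
```

```text
t 18.72 pos [0.5136 0.0537 0.1767] w 0.335 gf 59.18768607079983 F [ 0.1 -0.2 -0.8]
[[ 0.107  0.994  0.001]
 [ 0.994 -0.107 -0.   ]
 [-0.     0.001 -1.   ]]
q [-0.661  0.338  0.59   1.936 -0.231  0.934 -0.065]
0.03 494 -0.019 0.0177 -0.0215
0.05 550 -0.0126 0.0112 -0.0182
0.07 720 -0.0152 0.0132 -0.0176
0.08 537 -0.0175 0.0154 -0.0172
0.09 494 -0.0205 0.0178 -0.0167
0.1 497 -0.0234 0.0207 -0.0164
0.11 28 -0.0246 0.022 -0.0151
rivet px 278.5 131.5 18.8 tool [nan nan nan]
yaw 83.88
t 18.77 pos [0.5136 0.0538 0.1766] w 0.337 gf 59.187420476228 F [-0.6  0.7 -1.4]
[[ 0.107  0.994  0.   ]
 [ 0.994 -0.107 -0.   ]
 [-0.     0.    -1.   ]]
q [-0.661  0.338  0.59   1.936 -0.231  0.934 -0.066]
tool delta cm [ 0.3  -0.15  4.66] turn -0.09<stdin>:5: RuntimeWarning: Mean of empty slice.
  ret = um.true_divide(
Traceback (most recent call last):
ValueError: zero-size array to reduction operation minimum which has no identity
```

Call:
play_rows(
  increments="0.1 -0.05 0.4 0 -0.36;0.1 -0.05 0.8 0 -0.36;0.1 -0.05 1 0 -0.36;0 0 0.8 0 -0.36;0 0 0.4 0 -0.36",
)

```text
clock: 19.23
position: [0.511, 0.0578, 0.1406]
ee_rot: [-2.334, -2.101, 0.003]
force: [-0.1, 0.1, -1.5]
width: 0.335
gripper_force: 59.2
```

Call:
play_rows(
  increments="0 0 0.2 0 -0.36;0 0 0 0 -0.36;0 0 0 0 -0.36;0 0 0 0 -0.36",
)

```text
clock: 19.57
position: [0.5122, 0.0578, 0.1407]
ee_rot: [2.335, 2.101, 0.001]
force: [-0.6, -0.5, -2.2]
width: 0.333
gripper_force: 59.2
```

```bash
python3 - <<'E'
from h import *
o,M,p=rivet()
go([.5124,.0569,.108],83.97)
b=get('scene'); a=get('top'); 
for p in (a,b):
    W=cloud(p)
    s=(np.hypot(W[...,0]-.5264,W[...,1]-.2062)<.035)&(W[...,2]>.1)&(W[...,2]<.13); q=W[s]; print(len(q))
    if len(q)>5: print(q.mean(0),q.min(0),q.max(0)); A=np.c_[q[:,:2]-[.5264,.2062],np.ones(len(q))]; print('plane',np.linalg.lstsq(A,q[:,2],rcond=None)[0])
cv2.imwrite('pics/over.png',np.hstack([cv2.resize(b['frame'][110:210,150:250],(400,400),interpolation=3),cv2.resize(a['frame'][185:265,120:200],(400,400),interpolation=3)])[...,::-1])
E
```

```text
t 19.57 pos [0.5122 0.0578 0.1407] w 0.333 gf 59.18715985491872 F [-0.6 -0.5 -2.2]
[[ 0.105  0.994  0.001]
 [ 0.994 -0.105  0.   ]
 [ 0.     0.001 -1.   ]]
q [-0.644  0.384  0.566  1.978 -0.27   0.852 -0.037]
0.03 493 -0.0189 0.0178 -0.0215
0.05 546 -0.0129 0.011 -0.0181
0.07 737 -0.015 0.0131 -0.0177
0.08 540 -0.0175 0.0155 -0.0172
0.09 511 -0.0205 0.0179 -0.0167
0.1 501 -0.0235 0.0206 -0.0164
0.11 25 -0.0247 0.0221 -0.0148
rivet px 278.5 131.5 20.1 tool [ 0.0623 -0.0013 -0.02  ]
yaw 83.95
t 19.62 pos [0.5123 0.0578 0.1408] w 0.333 gf 59.187269657850266 F [-0.   0.3 -1.5]
[[ 0.105  0.994  0.001]
 [ 0.994 -0.105  0.   ]
 [ 0.     0.001 -1.   ]]
q [-0.644  0.384  0.566  1.978 -0.27   0.852 -0.037]
tool delta cm [-0.09  0.02  3.28] turn -0.01
0
0
```

View pics/over.png

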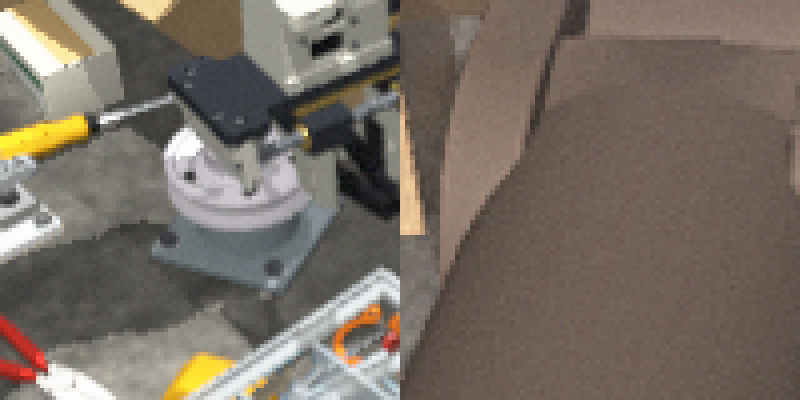

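Call:
play_rows(
  increments="-0.09 0.02 0.3 0 -0.36;0 0 0.6 0 -0.36;0 0 0.6 0 -0.36;0 0 0.3 0 -0.36;0 0 0.1 0 -0.36",
)

```text
clock: 20.13
position: [0.5115, 0.0568, 0.1205]
ee_rot: [-2.335, -2.101, 0.002]
force: [-0.2, -0.6, -1.5]
width: 0.334
gripper_force: 59.2
```

Call:
play_rows(
  increments="0 0 0 0 -0.36;0 0 0 0 -0.36;0 0 0 0 -0.36",
)

```text
clock: 20.38
position: [0.5122, 0.0569, 0.1215]
ee_rot: [2.335, 2.101, 0.0]
force: [-0.3, 0.7, -1.6]
width: 0.338
gripper_force: 59.2
```

```bash
python3 - <<'E'
from h import *
go([.5124,.0569,.108],83.97)
E
```

```text
t 20.38 pos [0.5122 0.0569 0.1215] w 0.338 gf 59.18720606714487 F [-0.3  0.7 -1.6]
[[ 0.105  0.994  0.   ]
 [ 0.994 -0.105  0.   ]
 [ 0.     0.    -1.   ]]
q [-0.627  0.411  0.551  1.997 -0.293  0.81  -0.015]
tool delta cm [0.   0.02 1.35] turn -0.02
```

Call:
play_rows(
  increments="0 0.02 0.2 0 -0.36;0 0 0.2 0 -0.36;0 0 0.2 0 -0.36;0 0 0 0 -0.36;0 0 0 0 -0.36",
)

```text
clock: 20.8
position: [0.5121, 0.0569, 0.1153]
ee_rot: [-2.335, -2.101, 0.0]
force: [-0.3, -0.5, -1.3]
width: 0.338
gripper_force: 59.2
```

```bash
python3 - <<'E'
from h import *
rivet()
E
```

```text
t 20.8 pos [0.5121 0.0569 0.1153] w 0.338 gf 59.18734895065427 F [-0.3 -0.5 -1.3]
[[ 0.105  0.994 -0.   ]
 [ 0.994 -0.105 -0.   ]
 [-0.    -0.    -1.   ]]
q [-0.622  0.42   0.545  2.003 -0.3    0.797 -0.009]
0.03 502 -0.0189 0.0177 -0.0215
0.05 558 -0.013 0.0111 -0.0182
0.07 748 -0.0152 0.0131 -0.0177
0.08 542 -0.0174 0.0155 -0.0171
0.09 497 -0.0204 0.018 -0.0168
0.1 503 -0.0235 0.0207 -0.0164
0.11 25 -0.0245 0.0221 -0.0152
rivet px 278.5 132.5 20.0 tool [ 0.0623 -0.0014 -0.02  ]
yaw 83.96
```

Call:
play_rows(
  increments="0 0 0.2 0 -0.36;0 0 0.2 0 -0.36;0 0 0.1 0 -0.36;0 0 0 0 -0.36;0 0 0 0 -0.36",
)

```text
clock: 21.27
position: [0.5122, 0.0569, 0.1103]
ee_rot: [-2.335, -2.101, 0.0]
force: [-0.9, -1.0, -1.6]
width: 0.336
gripper_force: 59.2
```

Call:
play_rows(
  increments="0 0 0.1 0 -0.36;0 0 0.1 0 -0.36;0 0 0 0 -0.36;0 0 0 0 -0.36",
)

```text
clock: 21.6
position: [0.5122, 0.0569, 0.1084]
ee_rot: [-2.335, -2.101, 0.0]
force: [0.1, -0.3, -1.6]
width: 0.335
gripper_force: 59.2
```

```bash
python3 - <<'E'
from h import *
rivet()
E
```

```text
t 21.6 pos [0.5122 0.0569 0.1084] w 0.335 gf 59.18753854930401 F [ 0.1 -0.3 -1.6]
[[ 0.105  0.994 -0.   ]
 [ 0.994 -0.105  0.   ]
 [ 0.    -0.    -1.   ]]
q [-6.160e-01  4.300e-01  5.390e-01  2.009e+00 -3.090e-01  7.810e-01
 -1.000e-03]
0.03 489 -0.0191 0.0177 -0.0214
0.05 552 -0.013 0.011 -0.0182
0.07 725 -0.0154 0.0131 -0.0177
0.08 537 -0.0177 0.0155 -0.0172
0.09 501 -0.0205 0.0181 -0.0168
0.1 505 -0.0236 0.0207 -0.0165
0.11 21 -0.0248 0.0216 -0.0152
rivet px 279.5 130.5 19.0 tool [ 0.063  -0.0006 -0.0202]
yaw 83.96
```

Call:
play_rows(
  increments="0 0 0.08 0 -0.36;0 0 0 0 -0.36;0 0 0 0 -0.36;0 0 0 0 -0.36",
)

```text
clock: 21.98
position: [0.5123, 0.0569, 0.1076]
ee_rot: [2.335, 2.101, 0.0]
force: [0.2, -0.2, -0.5]
width: 0.336
gripper_force: 59.2
```

Call:
play_rows(
  increments="0 0 0.08 0 -0.36;0 0 0 0 -0.36;0 0 0 0 -0.36;0 0 0 0 -0.36",
)

```text
clock: 22.32
position: [0.5123, 0.0569, 0.1068]
ee_rot: [-2.335, -2.101, -0.0]
force: [-1.0, 0.6, -2.3]
width: 0.336
gripper_force: 59.2
```

```bash
python3 - <<'E'
from h import *
rivet()
E
```

```text
t 22.32 pos [0.5123 0.0569 0.1068] w 0.336 gf 59.18403748422861 F [-1.   0.6 -2.3]
[[ 0.105  0.994  0.   ]
 [ 0.994 -0.105  0.   ]
 [ 0.     0.    -1.   ]]
q [-6.150e-01  4.330e-01  5.380e-01  2.011e+00 -3.110e-01  7.780e-01
  1.000e-03]
0.03 503 -0.019 0.0176 -0.0215
0.05 550 -0.0129 0.011 -0.0184
0.07 724 -0.0153 0.013 -0.0179
0.08 544 -0.0177 0.0159 -0.0175
0.09 496 -0.0204 0.0181 -0.0172
0.1 510 -0.0234 0.0208 -0.0167
0.11 11 -0.0243 0.0219 -0.0153
rivet px 279.5 131.5 20.1 tool [nan nan nan]
yaw 83.96
```

Call:
play_rows(
  increments="0 0 0.05 0 -0.36;-0.03 0 0 0 -0.28;-0.04 0 0 0 -0.22;-0.04 0 0 0 -0.16;0 0 0 0 -0.16",
)

```text
clock: 22.78
position: [0.5121, 0.0557, 0.1063]
ee_rot: [2.336, 2.101, -0.0]
force: [-0.5, -0.1, -0.9]
width: 0.419
gripper_force: 18.1
```

```bash
python3 - <<'E'
from h import *
rivet()
E
```

```text
t 22.78 pos [0.5121 0.0557 0.1063] w 0.419 gf 18.107736899983138 F [-0.5 -0.1 -0.9]
[[ 0.105  0.994 -0.   ]
 [ 0.994 -0.105 -0.   ]
 [-0.    -0.    -1.   ]]
q [-0.613  0.433  0.537  2.012 -0.311  0.777  0.003]
0.03 498 -0.021 0.0197 -0.0216
0.05 562 -0.0133 0.0121 -0.0184
0.07 707 -0.0147 0.0128 -0.018
0.08 537 -0.0166 0.0148 -0.0176
0.09 492 -0.0186 0.0165 -0.0173
0.1 497 -0.021 0.0185 -0.0171
0.11 8 -0.0209 0.0194 -0.0148
rivet px 281.5 133.5 20.0 tool [ 0.0616  0.0001 -0.0204]
yaw 83.95
```

Call:
play_rows(
  increments="-0.04 0 0 0 -0.1;-0.04 0 0 0 -0.04;-0.04 0 0 0 0.02;0 0 0 0 0.02;0 0 0 0 0.02",
)

```text
clock: 23.25
position: [0.5118, 0.0541, 0.1063]
ee_rot: [2.336, 2.101, -0.001]
force: [-1.7, -3.2, -0.8]
width: 0.512
gripper_force: 14.3
```

```bash
python3 - <<'E'
from h import *
rivet()
E
```

```text
t 23.25 pos [0.5118 0.0541 0.1063] w 0.512 gf 14.328388273715973 F [-1.7 -3.2 -0.8]
[[ 0.106  0.994 -0.   ]
 [ 0.994 -0.106 -0.   ]
 [-0.    -0.    -1.   ]]
q [-0.61   0.433  0.538  2.013 -0.311  0.776  0.006]
0.03 509 -0.0233 0.022 -0.0214
0.05 577 -0.014 0.0125 -0.0184
0.07 665 -0.014 0.0119 -0.0177
0.08 520 -0.0153 0.0129 -0.0176
0.09 484 -0.0165 0.0142 -0.0173
0.1 473 -0.0181 0.0154 -0.017
0.11 9 -0.0186 0.016 -0.0156
rivet px 278.5 138.5 18.8 tool [ 0.0602 -0.0014 -0.0205]
yaw 83.94
```

Call:
play_rows(
  increments="-0.08 0 0 0 0.04;-0.06 0 0 0 0.08;-0.05 0 0 0 0.12;0 0 0 0 0.12;0 0 0 0 0.12",
)

```text
clock: 23.72
position: [0.5118, 0.0528, 0.1063]
ee_rot: [-2.335, -2.101, -0.0]
force: [-1.4, -1.1, -0.6]
width: 0.563
gripper_force: 12.1
```

```bash
python3 - <<'E'
from h import *
rivet()
E
```

```text
t 23.72 pos [0.5118 0.0528 0.1063] w 0.563 gf 12.091596275568008 F [-1.4 -1.1 -0.6]
[[ 0.105  0.994  0.   ]
 [ 0.994 -0.105  0.   ]
 [ 0.     0.    -1.   ]]
q [-0.607  0.432  0.537  2.013 -0.311  0.776  0.009]
0.03 518 -0.0247 0.0231 -0.0214
0.05 592 -0.0146 0.0129 -0.0183
0.07 604 -0.0137 0.0113 -0.0177
0.08 515 -0.0144 0.0122 -0.0175
0.09 487 -0.015 0.0132 -0.0171
0.1 457 -0.016 0.0137 -0.0167
0.11 11 -0.0153 0.0142 -0.0147
rivet px 278.5 140.5 19.0 tool [ 0.0594 -0.0013 -0.0201]
yaw 83.96
```

Call:
play_rows(
  increments="-0.04 0 0 0 0.16;-0.03 0 0 0 0.19;0 0 0 0 0.22;0 0 0 0 0.22;0 0 0 0 0.22",
)

```text
clock: 24.18
position: [0.5119, 0.0522, 0.1064]
ee_rot: [2.335, 2.101, 0.001]
force: [-0.0, 0.9, -0.8]
width: 0.61
gripper_force: 8.5
```

```bash
python3 - <<'E'
from h import *
rivet()
E
```

```text
t 24.18 pos [0.5119 0.0522 0.1064] w 0.61 gf 8.512408286333084 F [-0.   0.9 -0.8]
[[ 0.105  0.994  0.   ]
 [ 0.994 -0.105  0.   ]
 [ 0.     0.    -1.   ]]
q [-0.606  0.432  0.537  2.013 -0.311  0.776  0.01 ]
0.03 527 -0.0257 0.0243 -0.0212
0.05 617 -0.0145 0.0133 -0.0184
0.07 591 -0.013 0.011 -0.0176
0.08 503 -0.0134 0.0116 -0.0174
0.09 480 -0.0139 0.0122 -0.0171
0.1 459 -0.0146 0.0123 -0.0166
0.11 11 -0.0147 0.0125 -0.0147
rivet px 278.5 142.5 19.0 tool [ 0.0587 -0.0014 -0.0202]
yaw 83.97
```

Call:
play_rows(
  increments="0.05 0 0 0 0.24;0 0 0 0 0.24;0 0 -0.1 0 0.24;0 0 -0.1 0 0.24;0 0 -0.1 0 0.24",
)

```text
clock: 24.65
position: [0.5118, 0.0525, 0.1094]
ee_rot: [2.335, 2.101, -0.0]
force: [-0.1, -0.3, -0.6]
width: 0.624
gripper_force: 8.5
```

Call:
play_rows(
  increments="0 0 -0.1 0 0.24;0 0 -0.1 0 0.24;0 0 0 0 0.24;0 0 0 0 0.24",
)

```text
clock: 24.98
position: [0.5118, 0.0525, 0.1114]
ee_rot: [-2.335, -2.101, -0.0]
force: [-0.5, -0.3, -2.0]
width: 0.623
gripper_force: 8.6
```

```bash
python3 - <<'E'
from h import *
rivet()
E
```

```text
t 24.98 pos [0.5118 0.0525 0.1114] w 0.623 gf 8.571680635213852 F [-0.5 -0.3 -2. ]
[[ 0.105  0.994  0.   ]
 [ 0.994 -0.105  0.   ]
 [ 0.     0.    -1.   ]]
q [-0.611  0.425  0.542  2.009 -0.305  0.787  0.004]
0.03 522 -0.026 0.0244 -0.0209
0.05 620 -0.0149 0.0133 -0.018
0.07 593 -0.013 0.011 -0.017
0.08 502 -0.0135 0.0115 -0.0167
0.09 476 -0.0138 0.0117 -0.0163
0.1 447 -0.0143 0.012 -0.0159
0.11 27 -0.0145 0.0122 -0.0146
rivet px 277.5 141.5 21.0 tool [ 0.0587 -0.0013 -0.0197]
yaw 83.96
```

Call:
play_rows(
  increments="0 0 -0.15 0 0.24;0 0 -0.2 0 0.24;0 0 -0.2 0 0.24;0 0 -0.2 0 0.24;0 0 -0.2 0 0.24",
)

```text
clock: 25.45
position: [0.5119, 0.0525, 0.1211]
ee_rot: [2.335, 2.101, 0.0]
force: [0.2, -0.1, -1.8]
width: 0.619
gripper_force: 8.6
```

Call:
play_rows(
  increments="0 0 -0.4 0 0.22;0 0 -0.8 0 0.22;0 0 -1.2 0 0.22;0 0 -1.2 0 0.22;0 0 -1.2 0 0.22",
)

```text
clock: 25.87
position: [0.5118, 0.0524, 0.1699]
ee_rot: [2.336, 2.101, 0.0]
force: [-0.1, 0.3, -0.7]
width: 0.61
gripper_force: 8.6
```

Call:
play_rows(
  increments="0 0 -1.2 0 0.22;0 0 -1.2 0 0.22;0 0 -0.8 0 0.22;0 0 -0.4 0 0.22;0 0 0 0 0.22",
)

```text
clock: 26.28
position: [0.5123, 0.0526, 0.2058]
ee_rot: [2.335, 2.101, 0.002]
force: [-0.6, -0.2, -1.1]
width: 0.611
gripper_force: 8.6
```

```bash
python3 - <<'E'
from h import *
rivet()
for n in ['scene','top']:
    p=get(n);W=cloud(p)
    for d in cut_out('clip_center',p)[:3]+cut_out('hole_l',p)[:2]:
        rr,c=map(int,d['point']); print(n,round(d['confidence'],2),(rr,c),d['mask'].sum(),W[rr,c].round(4))
E
```

```text
t 26.28 pos [0.5123 0.0526 0.2058] w 0.611 gf 8.60684260725975 F [-0.6 -0.2 -1.1]
[[ 0.105  0.994  0.002]
 [ 0.994 -0.105  0.001]
 [ 0.001  0.001 -1.   ]]
q [-0.678  0.299  0.605  1.904 -0.201  0.997 -0.089]
0.03 508 -0.0256 0.0243 -0.0211
0.05 620 -0.0145 0.0133 -0.018
0.07 631 -0.0129 0.011 -0.0173
0.08 502 -0.0135 0.0116 -0.017
0.09 482 -0.0138 0.0123 -0.0165
0.1 455 -0.0146 0.0124 -0.0162
0.11 23 -0.0148 0.0126 -0.0149
rivet px 278.5 141.5 20.0 tool [ 0.0587 -0.0013 -0.0199]
yaw 83.96
scene 0.71 (127, 248) 163 [0.536  0.0447 0.2263]
scene 0.67 (250, 339) 85 [ 0.5773 -0.2329 -0.001 ]
scene 0.55 (145, 218) 32 [0.5493 0.1995 0.0742]
top 0.58 (209, 345) 90 [ 0.5723 -0.223  -0.0026]
```

Call:
play_rows(
  increments="0.5 -0.3 -0.8 0 0.22;1 -0.6 -1.2 0 0.22;1.5 -1 -1.6 0 0.22;1.5 -1 -1.6 0 0.22;1.5 -1 -1.6 0 0.22",
)

```text
clock: 27.05
position: [0.4787, 0.117, 0.2739]
ee_rot: [2.336, 2.101, -0.0]
force: [-0.1, 0.1, -0.7]
width: 0.615
gripper_force: 8.6
```

Call:
play_rows(
  increments="1.5 -1 -1.6 0 0.22;1.2 -0.9 -1.6 0 0.22;0.8 -0.6 -1.2 0 0.22;0.4 -0.3 -0.7 0 0.22;0 0 0 0 0.22",
)

```text
clock: 27.47
position: [0.4557, 0.1594, 0.3254]
ee_rot: [-2.333, -2.104, -0.004]
force: [0.6, 0.1, -1.3]
width: 0.61
gripper_force: 8.6
```

```bash
python3 - <<'E'
from h import *
o,M,p=rivet(); W=cloud(p); np.savez('w_fin.npz',W=W,f=p['frame'],**{k:np.array(p[k]) for k in['mtx','distortion','cam_to_world']})
for d in cut_out('clip_center',p)[:3]+cut_out('hub_face',p)[:1]:
    rr,c=map(int,d['point']); print(round(d['confidence'],2),(rr,c),d['mask'].sum(),W[rr,c].round(4))
c=np.array([.5264,.2062]); D=W[...,:2]-c; R_=np.hypot(D[...,0],D[...,1])
s=(R_<.025)&(W[...,2]>.088);q=W[s]; cc,rad=cv2.minEnclosingCircle((q[:,:2]*1000).astype(np.float32)); print('shaft',cc,rad)
s=(R_>.0245)&(R_<.04)&(W[...,2]>.079)&(W[...,2]<.1); q=W[s]; print(len(q)); print(np.c_[(q[:,:2]-c)*1000,q[:,2]*1000].round(1)[::max(1,len(q)//40)])
s=(R_>.0205)&(R_<.0235)&(W[...,2]>.07)&(W[...,2]<.1); q=W[s]; a=np.degrees(np.arctan2(*(q[:,:2]-c).T[::-1])); g=p['frame'][s].mean(1)
for k in range(-180,180,20):
    m=(a>=k)&(a<k+20); print(k,m.sum(),q[m,2].mean().round(4) if m.any() else '',g[m].mean().round() if m.any() else '')
E
```

```text
t 27.47 pos [0.4557 0.1594 0.3254] w 0.61 gf 8.606898933649063 F [ 0.6  0.1 -1.3]
[[ 0.103  0.995  0.002]
 [ 0.995 -0.103  0.002]
 [ 0.002  0.002 -1.   ]]
q [-0.942  0.117  0.566  1.784 -0.067  1.257 -0.463]
0.03 527 -0.0257 0.0244 -0.0211
0.05 616 -0.0146 0.0133 -0.0181
0.07 605 -0.013 0.0114 -0.0173
0.08 499 -0.0136 0.0115 -0.017
0.09 478 -0.0138 0.0121 -0.0166
0.1 448 -0.0142 0.0123 -0.0163
0.11 16 -0.015 0.0124 -0.0148
rivet px 278.5 143.5 19.0 tool [ 0.058  -0.0014 -0.02  ]
yaw 84.07
0.68 (145, 335) 532 [0.5161 0.1902 0.0935]
0.6 (232, 347) 166 [0.5374 0.062  0.0018]
0.65 (125, 346) 5689 [0.5288 0.2095 0.0939]
shaft (523.086181640625, 204.6224822998047) 23.262592315673828
125
[[-16.3 -18.5  82. ]
 [-15.6 -19.4  84.7]
 [ 12.8 -22.1  86.5]
 [-16.8 -20.3  85.1]
 [ 11.  -23.1  84.8]
 [ 14.  -23.4  85.6]
 [-17.1 -21.2  86.5]
 [ 14.1 -24.5  85.1]
 [-17.1 -22.3  85.8]
 [  2.4 -24.5  84.3]
 [ 12.5 -25.7  82. ]
 [ 15.  -25.6  85.7]
 [-17.2 -23.3  86.6]
 [ -7.5 -24.4  85.5]
 [  4.1 -25.5  86.2]
 [ 14.  -26.6  84.8]
 [-18.2 -24.5  84.7]
 [ -8.9 -25.2  87. ]
 [  2.9 -26.4  87. ]
 [ 12.8 -27.6  85.1]
 [-18.3 -25.5  85.2]
 [ -9.8 -26.3  85.7]
 [  2.9 -27.5  86.4]
 [ 10.8 -28.5  84.2]
 [ 13.6 -28.6  86.6]
 [-17.3 -26.7  84.9]
 [-11.  -27.2  85.9]
 [  2.8 -28.6  86.4]
 [  5.9 -28.8  86.8]
 [ 11.3 -29.4  86.9]
 [-18.5 -27.6  85.7]
 [-15.2 -28.   84.7]
 [-12.2 -28.2  86. ]
 [  4.  -29.9  85.4]
 [  7.2 -30.2  85.6]
 [ 10.2 -30.4  86.6]
 [-17.4 -28.9  84.8]
 [-14.3 -29.1  85.8]
 [-11.1 -29.5  85.3]
 [  7.2 -31.3  85. ]
 [ 10.5 -31.7  84.9]
 [-14.5 -30.1  86.2]]
-180 22 0.0853 102.0
-160 20 0.0848 152.0
-140 23 0.0852 131.0
-120 17 0.0848 119.0
-100 21 0.083 205.0
-80 18 0.0855 145.0
-60 11 0.0852 157.0
-40 10 0.0847 129.0
-20 8 0.0857 120.0
0 13 0.0855 108.0
20 14 0.0858 100.0
40 20 0.0857 105.0
60 21 0.0858 97.0
80 21 0.0856 88.0
100 21 0.0858 86.0
120 25 0.085 85.0
140 24 0.0847 85.0
160 23 0.0851 99.0
```

Call:
play_rows(
  increments="-0.6 0.1 0 0 0.22;-1.3 0.1 0 0 0.22;-2 0.2 0 0 0.22;-2.6 0.3 0 0 0.22;-2.6 0.3 0 0 0.22",
)

```text
clock: 28.03
position: [0.4556, 0.0638, 0.3233]
ee_rot: [2.336, 2.1, -0.002]
force: [0.4, -1.2, -2.0]
width: 0.614
gripper_force: 8.6
```

Call:
play_rows(
  increments="-2.6 0.3 0 0 0.22;-2.6 0.3 0 0 0.22;-2.6 0.3 0 0 0.22;-2.6 0.3 0 0 0.22;-2.6 0.3 0 0 0.22",
)

```text
clock: 28.45
position: [0.4562, -0.0675, 0.3235]
ee_rot: [-2.337, -2.099, 0.001]
force: [0.4, 0.5, -1.4]
width: 0.613
gripper_force: 8.6
```

Call:
play_rows(
  increments="-2.6 0.3 0 0 0.22;-2.6 0.3 0 0 0.22;-2.6 0.3 0 0 0.22;-2.6 0.3 0 0 0.22;-2.6 0.3 0 0 0.22",
)

```text
clock: 28.87
position: [0.457, -0.1981, 0.3236]
ee_rot: [-2.337, -2.099, 0.001]
force: [1.3, 0.4, -1.6]
width: 0.612
gripper_force: 8.6
```

Call:
play_rows(
  increments="-2.6 0.3 0 0 0.22;-2.6 0.3 0 0 0.22;-2.6 0.3 0 0 0.22;-2 0.2 0 0 0.22;-1.3 0.1 0 0 0.22",
)

```text
clock: 29.28
position: [0.4564, -0.3109, 0.3235]
ee_rot: [2.34, 2.096, -0.003]
force: [0.8, -0.3, -1.2]
width: 0.612
gripper_force: 8.6
```

Call:
play_rows(
  increments="-0.6 0.1 0.3 2 0.22;0 0 0.6 4 0.22;0 0 1 6 0.22;0 0 1 6.5 0.22;0 0 1 6.5 0.22",
)

```text
clock: 29.7
position: [0.4581, -0.3132, 0.2841]
ee_rot: [-2.741, -1.534, 0.0]
force: [0.3, 0.4, -1.1]
width: 0.614
gripper_force: 8.6
```

Call:
play_rows(
  increments="0 0 1 6.5 0.22;0 0 1 6.5 0.22;0 0 1 6.5 0.22;0 0 1 6.5 0.22;0 0 1 6.5 0.22",
)

```text
clock: 30.12
position: [0.4582, -0.3129, 0.2341]
ee_rot: [-3.061, -0.707, 0.0]
force: [0.3, 0.9, -1.7]
width: 0.613
gripper_force: 8.6
```

Call:
play_rows(
  increments="0 0 1 6.5 0.22;0 0 1 6.5 0.22;0 0 1 6.5 0.22;0 0 1 6.5 0.22;0 0 0.6 4 0.22",
)

```text
clock: 30.53
position: [0.4581, -0.3125, 0.1875]
ee_rot: [-3.139, 0.11, 0.002]
force: [-0.4, 0.0, -1.1]
width: 0.614
gripper_force: 8.6
```

Call:
play_rows(
  increments="0 0 0.3 2 0.22;0 0 0 0 0.22;0 0 0 0 0.22",
)

```text
clock: 30.78
position: [0.4584, -0.313, 0.1856]
ee_rot: [-3.138, 0.152, 0.001]
force: [0.1, -1.1, -0.9]
width: 0.611
gripper_force: 8.6
```

```bash
python3 - <<'E'
from h import *
rivet()
go([.459,-.318,.0385],-6.9)
E
```

```text
t 30.78 pos [ 0.4584 -0.313   0.1856] w 0.611 gf 8.606857359409332 F [ 0.1 -1.1 -0.9]
[[ 0.995 -0.097 -0.001]
 [-0.097 -0.995  0.   ]
 [-0.001 -0.    -1.   ]]
q [-0.277  0.612  1.213  1.857 -0.636  1.133 -0.499]
0.03 518 -0.0249 0.025 -0.0209
0.05 625 -0.014 0.0135 -0.018
0.07 590 -0.0123 0.0116 -0.0172
0.08 524 -0.013 0.0122 -0.0169
0.09 485 -0.0134 0.0128 -0.0165
0.1 455 -0.0139 0.013 -0.0161
0.11 7 -0.0138 0.0132 -0.0139
rivet px 280.5 143.5 19.6 tool [ 0.0577  0.     -0.0199]
yaw -5.55
t 30.83 pos [ 0.4587 -0.3131  0.1859] w 0.612 gf 8.6069655418396 F [ 0.3 -0.1 -0.2]
[[ 0.995 -0.096 -0.   ]
 [-0.096 -0.995 -0.   ]
 [-0.     0.    -1.   ]]
q [-0.277  0.612  1.213  1.856 -0.636  1.133 -0.499]
tool delta cm [ 0.08  0.48 14.74] turn 1.37
```

Call:
play_rows(
  increments="0 0.2 0.5 1.3 0.22;0.1 0.28 1 0 0.22;0 0 1.6 0 0.22;0 0 2 0 0.22;0 0 2 0 0.22",
)

```text
clock: 31.25
position: [0.4595, -0.3182, 0.1136]
ee_rot: [3.136, -0.187, 0.001]
force: [-0.6, -0.4, -1.2]
width: 0.611
gripper_force: 8.6
```

Call:
play_rows(
  increments="0 0 2 0 0.22;0 0 1.6 0 0.22;0 0 1.2 0 0.22;0 0 0.8 0 0.22;0 0 0.4 0 0.22",
)

```text
clock: 31.67
position: [0.4591, -0.3178, 0.0537]
ee_rot: [-3.136, 0.188, 0.002]
force: [0.5, -0.2, -0.7]
width: 0.61
gripper_force: 8.6
```

Call:
play_rows(
  increments="0 0 0.3 0 0.22;0 0 0.3 0 0.22;0 0 0.2 0 0.22;0 0 0.1 0 0.22;0 0 0 0 0.22",
)

```text
clock: 32.08
position: [0.4597, -0.3179, 0.046]
ee_rot: [3.136, -0.187, 0.001]
force: [0.5, -0.3, 0.3]
width: 0.611
gripper_force: 8.6
```

```bash
python3 - <<'E'
from h import *
rivet()
go([.459,-.318,.0385],-6.9)
E
```

```text
t 32.08 pos [ 0.4597 -0.3179  0.046 ] w 0.611 gf 8.607109040021896 F [ 0.5 -0.3  0.3]
[[ 0.993 -0.119  0.   ]
 [-0.119 -0.993 -0.   ]
 [ 0.     0.    -1.   ]]
q [-0.14   0.771  1.012  1.974 -0.854  0.901 -0.357]
0.03 531 -0.025 0.025 -0.0209
0.05 621 -0.0138 0.0136 -0.018
0.07 589 -0.0123 0.0116 -0.0172
0.08 531 -0.013 0.0122 -0.0169
0.09 488 -0.0134 0.0128 -0.0164
0.1 448 -0.014 0.0129 -0.0161
0.11 11 -0.0143 0.0121 -0.0143
rivet px 278.5 143.5 19.0 tool [nan nan nan]
yaw -6.84
t 32.13 pos [ 0.4597 -0.3179  0.0461] w 0.611 gf 8.607194423675537 F [-0.5  0.1 -1.1]
[[ 0.993 -0.119  0.   ]
 [-0.119 -0.993 -0.   ]
 [ 0.     0.    -1.   ]]
q [-0.14   0.771  1.012  1.974 -0.854  0.901 -0.357]
tool delta cm [-0.07  0.02  0.76] turn 0.07
```

Call:
play_rows(
  increments="0 0 0.3 0 0.22;0 0 0.3 0 0.22;0 0 0.15 0 0.22;0 0 0 0 0.22;0 0 0 0 0.22",
)

```text
clock: 32.55
position: [0.4595, -0.3179, 0.0382]
ee_rot: [-3.136, 0.188, 0.0]
force: [0.2, -0.4, -0.5]
width: 0.613
gripper_force: 8.6
```

Call:
play_rows(
  increments="0 0 0.1 0 0.22;0 0 0.1 0 0.22;0 0 0 0 0.22;0 0 0 0 0.22",
)

```text
clock: 32.88
position: [0.4593, -0.3179, 0.0363]
ee_rot: [-3.136, 0.188, 0.0]
force: [-1.2, -0.3, 0.8]
width: 0.612
gripper_force: 8.9
```

```bash
python3 - <<'E'
from h import *
rivet()
E
```

```text
t 32.88 pos [ 0.4593 -0.3179  0.0363] w 0.612 gf 8.915845155715942 F [-1.2 -0.3  0.8]
[[ 0.993 -0.119 -0.   ]
 [-0.119 -0.993  0.   ]
 [-0.     0.    -1.   ]]
q [-0.131  0.782  0.997  1.98  -0.87   0.885 -0.345]
0.03 533 -0.0247 0.0247 -0.0221
0.05 643 -0.0141 0.0136 -0.02
0.07 667 -0.0126 0.0275 -0.0198
0.08 535 -0.013 0.0123 -0.0199
0.09 502 -0.0133 0.0129 -0.0197
0.1 484 -0.0139 0.013 -0.0197
rivet px 279.5 145.5 18.8 tool [ 0.0572  0.     -0.0222]
yaw -6.85
```

Call:
play_rows(
  increments="0 0 0 0 0.28;0 0 0 0 0.34;0 0 0 0 0.45;0 0 0 0 0.7;0 0 0 0 1",
)

```text
clock: 33.35
position: [0.4596, -0.3178, 0.0363]
ee_rot: [-3.136, 0.187, -0.0]
force: [0.5, 0.4, -0.1]
width: 0.821
gripper_force: 0.0
```

Call:
play_rows(
  increments="0 0 0 0 1;0 0 0 0 1;0 0 0 0 1;0 0 -0.5 0 1;0 0 -1.5 0 1",
)

```text
clock: 33.77
position: [0.4587, -0.317, 0.0554]
ee_rot: [-3.135, 0.187, 0.004]
force: [0.6, -0.1, -0.4]
width: 0.999
gripper_force: 0.0
```

Call:
play_rows(
  increments="0 0 -3 0 1;0 0 -4 0 1;0 0 -4 0 1;0 0 -4 0 1;0 0 -4 0 1",
)

```text
clock: 34.18
position: [0.4588, -0.3178, 0.2484]
ee_rot: [3.136, -0.189, -0.001]
force: [0.3, 0.1, -0.4]
width: 1.001
gripper_force: 0.0
```

Call:
play_rows(
  increments="-0.8 -0.9 -4 0 1;0 0 -2 0 1;0 0 0 0 1;0 0 0 0 1;0 0 0 0 1",
)

```text
clock: 34.6
position: [0.4524, -0.3075, 0.3056]
ee_rot: [-3.135, 0.187, 0.001]
force: [-0.4, -0.0, -0.3]
width: 0.996
gripper_force: 0.0
```

```bash
python3 - <<'E'
from h import *
st(); W=cloud(get('wrist')); P=W.reshape(-1,3)
s=(P[:,2]>.048)&(P[:,2]<.075); q=P[s&(abs(P[:,1]+.32)<.06)]
for x in [.44,.46,.53,.55,.58]:
    a=q[abs(q[:,0]-x)<.002]; y=np.sort(a[:,1]); print(x,len(a),np.percentile(y,[1,99]).round(4),((y[0]+y[-1])/2).round(4),np.median(a[:,2]).round(4))
W=cloud(get('top')); c=np.array([.5264,.2062]); R_=np.hypot(W[...,0]-c[0],W[...,1]-c[1]); s=(R_>.0255)&(R_<.033)&(W[...,2]>.079); print(s.sum(),(W[s]).mean(0) if s.any() else '')
E
```

```text
t 34.6 pos [ 0.4524 -0.3075  0.3056] w 0.996 gf 0.0 F [-0.4 -0.  -0.3]
[[ 0.993 -0.119 -0.   ]
 [-0.119 -0.993  0.001]
 [-0.    -0.001 -1.   ]]
q [-0.358  0.453  1.276  1.702 -0.447  1.326 -0.687]
0.44 56 [-0.3468 -0.2837] -0.3152 0.059
0.46 60 [-0.3468 -0.2874] -0.3173 0.0592
0.53 88 [-0.3374 -0.2956] -0.3165 0.0564
0.55 57 [-0.3397 -0.3161] -0.3279 0.0561
0.58 52 [-0.343  -0.3198] -0.3314 0.0551
26 [0.52030928 0.18189678 0.08472538]
```

Pliers lie as they did at the start; the ring is seated.

```bash
python3 -c "
from cell import job; print(job.sign_off())"
```

```text
the job is handed in; nothing more can be done
None
```

The ring is closed and level in the hub groove, the pliers are back on their rest within about 1 mm of where they lay, and I handed the job in at about 34.6 s; the sign-off did not report a verdict.

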